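Mount the specimen carrier on the rotary table and hardness-test the pucks

TASK

Set up and run a hardness test: mount the specimen carrier on the rotary table, turned so that its three bolt holes go over the three studs and it sits fully home, and only then stand every puck from the blue mat in a nest of the carrier, one to a nest, red dot up. With all of them loaded, take the hand probe from its cradle, hold it upright and gently rest its tip on the red dot of each puck for half a second, softest mix first: pale, then brown, then black (one may be missing today). Finish by putting the probe back in its cradle and standing the pucks on the blue mat again; the carrier stays mounted, and the cup, stone and pen lying about are not to be disturbed.

Things in the scene. Friction and masses are not known exactly. Their poses are not given: they have to be found in the camera images.
- hub_face (a point): centre of the top face of the rotary table's steel face plate (160 mm across), 50 mm above the bench. Three studs, 8 mm thick and 16 mm high with tapered ends, rise from it at 60 mm radius. z up; the point's own x axis points at one stud, the others stand 120 degrees to either side. The plate turns only against stiff friction (0.8 N m); the green base under it, 180 mm across, is fixed
- pilot_top (a point): centre of the top of the round pilot (22 mm thick, 30 mm high, tapered end) in the middle of the face plate, 30 mm above the face and so 14 mm above the stud ends
- carrier: loose specimen carrier, 0.6 kg: an aluminium disc 180 mm across and 8 mm thick, lying flat on the bench at the start. Origin: centre of its underside, z up. Three through holes of 12 mm at 60 mm radius, one on its own x axis, the others 120 degrees to either side; any of the three positions fits. Fully home, its underside lies on the face plate
- boss_top (a point): centre of the top of the carrier's steel hexagonal boss, by which it is lifted: 34 mm across flats, top 40 mm above the carrier's underside; two flats face along the carrier's x axis, the others every 60 degrees. Under it a blind bore, 25 mm wide and 34 mm deep from the underside, goes over the pilot before the studs meet the holes
- nest_0 (a point): centre of the floor of nest 1 of 3 in the carrier, 57 mm from its axis at 60 degrees from its x axis (midway between bolt holes), 8 mm above its underside. The nest is a round black rim, 57 mm inside and 64 mm outside diameter, standing 8 mm above the floor
- nest_1 (a point): centre of the floor of nest 2 of 3 in the carrier, 57 mm from its axis at 180 degrees from its x axis (midway between bolt holes), 8 mm above its underside. The nest is a round black rim, 57 mm inside and 64 mm outside diameter, standing 8 mm above the floor
- nest_2 (a point): centre of the floor of nest 3 of 3 in the carrier, 57 mm from its axis at 300 degrees from its x axis (midway between bolt holes), 8 mm above its underside. The nest is a round black rim, 57 mm inside and 64 mm outside diameter, standing 8 mm above the floor
- puck_pale: loose pale sand-coloured cast puck with a red dot on top, about 53 mm in diameter and 27 mm high, upright on the mat at the start; origin: centre of its underside, z up. May be absent
- puck_brown: loose brown cast puck with a red dot on top, about 50 mm in diameter and 36 mm high, upright on the mat at the start; origin: centre of its underside, z up. May be absent
- puck_black: loose black cast puck with a red dot on top, about 49 mm in diameter and 32 mm high, upright on the mat at the start; origin: centre of its underside, z up. May be absent
- puck_pale_dot (a point): centre of the red dot (14 mm across) in the middle of the top face of the pale puck, 27 mm above its underside
- puck_brown_dot (a point): centre of the red dot (14 mm across) in the middle of the top face of the brown puck, 36 mm above its underside
- puck_black_dot (a point): centre of the red dot (14 mm across) in the middle of the top face of the black puck, 32 mm above its underside
- probe: loose hardness probe, 0.16 kg, 122 mm long, upright in the cradle. Origin: the point of its tip at the lower end; z up along it. From the tip: point 6 mm thick to 12 mm, cone to 20 mm thick at 26 mm, 20 mm shank to 64 mm, black collar 32 mm across from 64 to 70 mm, then an orange square grip 22 x 22 mm (faces along its x and y axes) to 122 mm
- cradle: grey block 64 x 64 mm and 70 mm high on a black foot 84 x 84 x 6 mm, fixed to the bench; origin: centre of its underside. A round bore 25 mm wide and 66 mm deep opens in the middle of its top; the probe's collar rests on the top, so that the tip then hangs 6 mm above the bench. A carton 115 mm high stands 70 mm or more beyond its centre (+x): lift the probe over it on the way
- mat: thin blue mat, 90 mm along its own x, 290 mm along its y and 3 mm thick, fixed to the bench; origin: centre of its underside. The pucks stand on it in a row along y
- mixing_cup: bystander: grey mixing cup, 77 mm across and 88 mm high; origin under its centre
- grey_stone: bystander: dark grey pebble, 47 x 52 x 26 mm; origin under its centre
- marker: bystander: black marker pen, 130 mm long, 15 mm thick, lying by the front edge of the bench; origin under its middle

How it is judged:
By the outcome, as a careful person would: the job done as asked, in the order asked, and still so for the second after the job is handed in, with the robot touching nothing.
Of puck_pale, puck_brown, puck_black only 2 to 3 are there at a start; the rules pass over those that are not, and their reading is None.
At some moment in a run one of puck_pale, puck_brown, puck_black may be knocked a few centimetres aside while the robot is not near it.
It also fails if it takes over 210 s, if anything falls off the work surface, if the arm or the gripper's body presses on something with over 40 N, if the wrist force passes 120 N, or if a joint passes its speed limit or range.

ROBOT

A 6-joint arm with a two-finger parallel gripper is mounted at the origin on a cart in front of the work surface, level with it; the furniture and walls round the work are solid. World frame = base frame: x ahead of the robot, y to its left, z up, the work surface at z = 0. Lengths are in m, angles in degrees, forces in N, time in s.
With the tool pointing down it reaches from about 0.4 to 0.825 m from the base axis. Payload 7 kg.
Tool frame: the origin (TCP) lies between the finger pads; the fingertips stand 22 mm ahead of it and the grasp point (between the pads) lies 3 mm ahead of it; z points along the fingers, y is the line along which they close (so a half turn about z gives the same grasp; the last joint's range is limited). The gripper opens to 88 mm and grips with 3 to 60 N. Pads are 19 mm wide; open, the fingers measure 130 mm over their backs; the gripper's body (78 mm by 193 mm) begins 47 mm behind the grasp point.
Start: joints at [-50.93, 20.546, 0.682, 0, -70.136, -16.507], TCP at [0.259, -0.623, 0.249] pointing down, gripper open.
Joint ranges: [-176.03, 176.03], [-82.01, 121.73], [-58.28, 71.71], [-173.87, 95.51], [-174.79, -0.11], [-173.66, 173.66]. Speed limits (degrees/s): [136.94, 136.94, 172.46, 180, 180, 180].

INTERFACE

Orientations are given as [roll, pitch, yaw] about the fixed x, y, z axes, in that order (R = Rz(yaw) Ry(pitch) Rx(roll)).
In Python, from plant import ctrl gives the robot as it stands.
- The arm moves only by the tool apply_moves, never from a script. Its argument "targets" is a list of rows, each an object with "travel": the shift along the tool's x, y, z in mm, a list of three; "roll": the turn about the tool's z in degrees; "jaw": the finger opening in mm, from 0 to 87.6. In form: [{"travel": [tx, ty, tz], "roll": roll, "jaw": jaw}, ...]. A call has 1 to 10 rows; each row shifts and turns the commanded pose from where the row before left it, along the tool's axes as they then stand; what a row does not reach is not made up. A row lasts 1/10 s, in which the tool goes at most 50 mm and 8.59 degrees, less where a joint would pass 70% of its speed; a pose out of reach is approached as far as the arm can. A call with a gripper value outside its range is refused whole. The fingers move at their own pace and stop on an object; the grip force is fixed at half the most. Time passes only in rows, so rows that do not move let the fingers close. It gives the time, the measured TCP pose, the force, the opening and the grip force at its end, in the units of the state.
- ctrl.get_obs(): the state, without advancing time (a new reading comes with each control period).
- ctrl.snapshot(name): name is "side" or "top"; returns the picture (384x512x3 uint8, red, green, blue); there is no depth.
- ctrl.calibration(name): a dict with "K" (3x3 intrinsics, pixels), "extrinsics" (4x4, takes a point from camera to world coordinates). Camera axes: x right, y down, z forward; pixel columns grow to the right and rows downward; lengths in m; the calibration is good to about 2 mm. A picture is of the moment at which its call begins. calibration takes no time and is no camera call.
- ctrl.close_job(): hands the job in; it is judged then, once.
The state is a dict: "clock": time; "joint_pos": joint angles; "qvel": joint speeds; "tau": joint torques, N m; "tool_pos": TCP position; "orientation": TCP orientation; "force": force on the tool from outside, world axes, zero at the start; "moment": the same for the moment, N m; "opening": finger opening in m; "gripper_force": force on a finger pad.
Only numpy, scipy, OpenCV 4.12 (cv2) and the standard library are available. Lean on these libraries where they do the work, as an engineer would, in place of code of your own. Each camera call takes 0.05 s, during which the arm holds its last target. There are 200 camera calls.

## Working session

There is one attempt and no reset: what is moved stays moved. The work goes in short steps, Python scripts to look and compute and a tool call to move; the robot and the scene stay as the last step left them, time stands still between calls to the robot, and variables do not carry over. Pictures are saved under pics/ and viewed, at most 14 in all, crops included, and the job is handed in when it is done.

Besides the shell and the picture viewer there is one more tool, called after "Call:" as name([rows], argument=value, ...), one row to a line, values as JSON. apply_moves: Moves the arm, as the interface text tells. Its arguments: {"type":"object","properties":{"targets":{"type":"array","items":{"type":"object","properties":{"travel":{"type":"array","items":{"type":"number"}},"roll":{"type":"number"},"jaw":{"type":"number"}}}}},"required":["targets"]}

```bash
ls; mkdir -p pics; python3 - <<'E'
from plant import ctrl
import cv2,numpy as np
for n in("side","top"):
    im=ctrl.snapshot(n); cv2.imwrite(f"pics/{n}0.png",im[:,:,::-1]); c=ctrl.calibration(n); print(n,np.round(c["K"],1).tolist(),np.round(c["extrinsics"],3).tolist())
print(ctrl.get_obs())
E
```

```text
pics
side [[486.3, 0.0, 257.9], [0.0, 486.3, 183.2], [0.0, 0.0, 1.0]] [[-0.994, -0.065, 0.086, 0.366], [-0.105, 0.391, -0.914, 1.459], [0.026, -0.918, -0.396, 0.735], [0.0, 0.0, 0.0, 1.0]]
top [[459.1, 0.0, 258.0], [0.0, 459.1, 189.6], [0.0, 0.0, 1.0]] [[0.006, -0.985, 0.17, 0.213], [-1.0, -0.004, 0.009, 0.003], [-0.009, -0.17, -0.985, 1.676], [0.0, 0.0, 0.0, 1.0]]
{'clock': 0.1, 'joint_pos': array([-5.09281608e+01,  2.05874110e+01,  6.42221348e-01, -1.85762784e-02,
       -7.01346073e+01, -1.65051405e+01]), 'qvel': array([-0.09115231, -0.04388356,  0.11208183,  0.12739231, -0.05293902,
       -0.018348  ]), 'tau': array([-7.59136801e-04, -5.84161556e+01,  2.93751687e+01,  7.01552957e+00,
        1.01834658e-02, -5.82473717e-05]), 'tool_pos': array([ 0.25886619, -0.62298487,  0.2477371 ]), 'orientation': array([ 1.79918529e+02, -5.92816440e-03, -1.57439622e+02]), 'force': array([-0.15141639, -0.04440553, -0.16998109]), 'moment': array([-0.03191999, -0.0351779 , -0.04633813]), 'gripper_force': 0.0, 'opening': 0.08780824562435519}
```

View pics/top0.png

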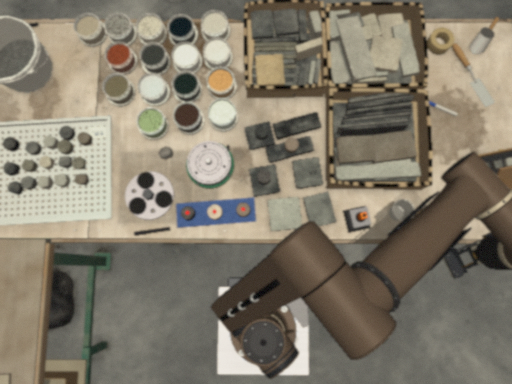

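View pics/side0.png

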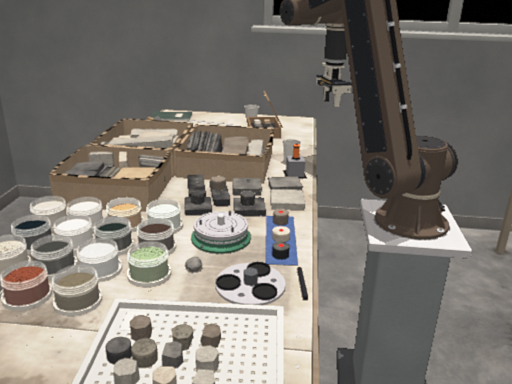

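The top view shows the carrier at (149,195), hub (210,164), mat (216,212) with pucks black (188,213), pale (214,212), brown (243,210), and the cradle and probe at (358,218). The cup is at (400,210), the stone at (166,152) and the pen at (152,231). I'll enlarge these next.

```bash
cat > h.py <<'E'
from plant import ctrl
import cv2,numpy as np
def snap(n,f): 
    im=ctrl.snapshot(n)[:,:,::-1].copy(); cv2.imwrite(f"pics/{f}.png",im); return im
def crop(im,x,y,w,h,s,f): cv2.imwrite(f"pics/{f}.png",cv2.resize(im[y:y+h,x:x+w],None,fx=s,fy=s,interpolation=cv2.INTER_CUBIC))
def p2w(n,u,v,z):
    c=ctrl.calibration(n);E=np.array(c["extrinsics"]);d=E[:3,:3]@np.linalg.inv(c["K"])@[u,v,1]
    return E[:3,3]+d*(z-E[2,3])/d[2]
def w2p(n,p):
    c=ctrl.calibration(n);E=np.array(c["extrinsics"]);q=c["K"]@(E[:3,:3].T@(np.array(p)-E[:3,3]));return q[:2]/q[2]
E
python3 - <<'E'
from h import *
t=cv2.imread("pics/top0.png");s=cv2.imread("pics/side0.png")
a=cv2.resize(t[135:235,115:265],None,fx=5,fy=5,interpolation=cv2.INTER_CUBIC)
cv2.imwrite("pics/c1.png",a)
b=cv2.resize(t[190:240,335:420],None,fx=8,fy=8,interpolation=cv2.INTER_CUBIC)
cv2.imwrite("pics/c2.png",b)
E
```

```text
(no output)
```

View pics/c1.png

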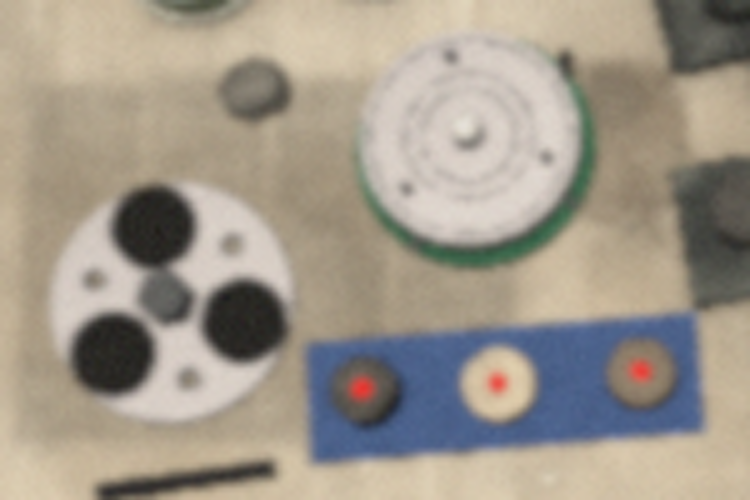

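View pics/c2.png

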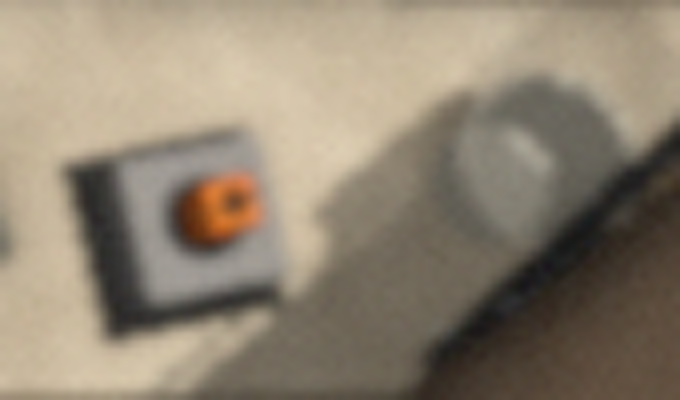

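The crops show three holes, three nests and the hex boss on the carrier, three studs and the pilot on the hub, three puck dots, and the cradle with its orange grip. Next I'll convert these to world positions.

```bash
python3 - <<'E'
from h import *
def w(u,v,z,o=(115,135),s=5): return p2w("top",(u+.5)/s-.5+o[0],(v+.5)/s-.5+o[1],z)[:2]
def show(n,P): print(n,np.round(np.array(P)*1000,1).tolist())
H=np.array([w(*p,.008) for p in((95,278),(232,244),(190,378))])
N=np.array([w(*p,.008) for p in((153,225),(243,320),(113,354))])
B=w(166,294,.04)
show("holes",H);show("hc",H.mean(0));show("nc",N.mean(0));show("boss",B)
def ang(P,c): d=P-c; return np.round(np.degrees(np.arctan2(d[:,1],d[:,0])),1),np.round(1000*np.hypot(*d.T),1)
print(ang(H,H.mean(0)),ang(N,N.mean(0)))
S=np.array([w(*p,.066) for p in((450,57),(546,157),(407,188))])
show("studs",S);show("sc",S.mean(0));print(ang(S,S.mean(0)));show("pilot",w(466,124,.08)); show("face",w(470,138,.05))
for n,u,v,z in(("black",363,388,.035),("pale",498,383,.03),("brown",640,371,.039)):show(n,w(u,v,z))
show("mat",[w(*p,.003) for p in((308,342),(695,314),(703,428),(315,462))])
C=[w(*p,.07,(335,190),8) for p in((115,165),(248,130),(283,290),(150,308))]
show("cr",C);show("crc",np.mean(C,0));show("grip",w(240,200,.128,(335,190),8))
for a,b in((0,1),(1,2),(2,3),(3,0)):
    d=C[b]-C[a];print(np.degrees(np.arctan2(d[1],d[0])),np.hypot(*d))
show("cup",w(545,160,.088,(335,190),8))
E
```

```text
holes [[497.6, 478.9], [523.6, 378.5], [423.5, 405.2]]
hc [481.6, 420.9]
nc [481.8, 422.9]
boss [480.6, 417.7]
(array([  74.5,  -45.2, -164.9]), array([60.2, 59.7, 60.1])) (array([  15. , -105.4,  135.7]), array([57.9, 56.9, 57. ]))
studs [[651.3, 212.9], [577.3, 142.0], [554.2, 241.4]]
sc [594.3, 198.8]
(array([  14. , -106.6,  133.2]), array([58.7, 59.3, 58.5]))
pilot [598.1, 198.4]
face [594.9, 198.9]
black [413.4, 273.5]
pale [418.1, 176.7]
brown [426.1, 73.8]
mat [[451.3, 320.5], [473.4, 35.2], [389.0, 28.8], [362.8, 312.1]]
cr [[418.9, -301.8], [434.6, -360.7], [364.2, -373.6], [356.0, -315.3]]
crc [393.4, -337.8]
grip [396.8, -343.2]
-74.99879045906924 0.0609785074289975
-169.6689244709709 0.07163566522048476
97.96389138227 0.058822323721571555
12.117768099522214 0.06427254192524766
cup [419.6, -485.0]
```

```bash
cat >> h.py <<'E'
def plan(*way,yaw=None):
    """way: world xyz points (mm); prints roll needed, then per leg tool-frame travel and rows at 45 mm"""
    o=ctrl.get_obs();p=np.array(o["tool_pos"])*1000;y0=o["orientation"][2]
    print("t%.1f pos"%o["clock"],np.round(p,1),"ori",np.round(o["orientation"],1),"q6 %.0f open %.1f gf %.1f"%(o["joint_pos"][5],o["opening"]*1000,o["gripper_force"]),"F",np.round(o["force"],1))
    if yaw is None: yaw=y0
    r=-((yaw-y0+180)%360-180); print("roll %.1f"%r)
    a=np.radians(yaw);R=np.array([[np.cos(a),np.sin(a),0],[np.sin(a),-np.cos(a),0],[0,0,-1]])
    for q in way:
        d=R.T@(np.array(q)-p);n=int(np.ceil(np.linalg.norm(d)/45)) or 1
        print("travel",np.round(d,1),"rows",n,"each",np.round(d/n,1));p=np.array(q,float)
def dots():
    """red dot blobs in the top view"""
    im=ctrl.snapshot("top").astype(int);m=((im[...,0]>150)&(im[...,0]-im[...,1]>70)&(abs(im[...,1]-im[...,2])<70)).astype(np.uint8)
    m[:150]=0;m[235:]=0;m[:,:110]=0;m[:,270:]=0
    w=np.clip(im[...,0]-im[...,1]-30,0,None)*cv2.dilate(m,np.ones((3,3)))
    n,l=cv2.connectedComponents(cv2.dilate(m,np.ones((3,3))))
    for i in range(1,n):
        v,u=np.nonzero(l==i);k=w[v,u];u=(u*k).sum()/k.sum();v=(v*k).sum()/k.sum()
        print("dot px %.1f %.1f"%(u,v),"xy at z27..: ",{z:np.round(p2w("top",u,v,z/1000)[:2]*1000,1).tolist() for z in(30,35,39,85,90,94)})
E
python3 - <<'E'
from h import *
dots()
plan((500,-100,250),(481,420,160),yaw=-135.2)
E
```

```text
dot px 242.7 208.7 xy at z27..:  {30: [427.6, 73.9], 35: [427.0, 73.7], 39: [426.4, 73.6], 85: [420.4, 71.6], 90: [419.8, 71.4], 94: [419.3, 71.2]}
dot px 186.9 212.3 xy at z27..:  {30: [413.8, 275.3], 35: [413.2, 274.5], 39: [412.7, 273.8], 85: [407.1, 266.2], 90: [406.5, 265.4], 94: [406.0, 264.7]}
dot px 214.0 211.1 xy at z27..:  {30: [418.5, 177.3], 35: [417.9, 176.8], 39: [417.4, 176.4], 85: [411.6, 171.5], 90: [411.0, 171.0], 94: [410.5, 170.5]}
t0.1 pos [ 258.8 -623.   247.8] ori [ 179.9   -0.  -157.4] q6 -17 open 87.6 gf 0.0 F [ 0.6  0.  -0.2]
roll -22.2
travel [-539.7  201.2   -2.2] rows 13 each [-41.5  15.5  -0.2]
travel [-352.9  382.4   90. ] rows 12 each [-29.4  31.9   7.5]
```

Call:
apply_moves([
  {"roll":-7.4},
  {"roll":-7.4},
  {"roll":-7.4},
  {"travel":[-41.5,15.5,0]},
  {"travel":[-41.5,15.5,0]},
  {"travel":[-41.5,15.5,0]},
  {"travel":[-41.5,15.5,0]},
  {"travel":[-41.5,15.5,0]},
  {"travel":[-41.5,15.5,0]},
  {"travel":[-41.5,15.5,0]},
])

```text
validation failed for argument at $.ta...
```

Call:
apply_moves([
  {"travel":[-41.5,15.5,0]},
  {"travel":[-41.5,15.5,0]},
  {"travel":[-41.5,15.5,0]},
  {"travel":[-41.5,15.5,0]},
  {"travel":[-41.5,15.5,0]},
  {"travel":[-41.5,15.5,0]},
  {"travel":[-29,32,0]},
  {"travel":[-29,32,0]},
  {"travel":[-29,32,0]},
  {"travel":[-29,32,0]},
])

```text
validation failed for argument at $.ta...
```

Call:
apply_moves([
  {"travel":[-29,32,8]},
  {"travel":[-29,32,8]},
  {"travel":[-29,32,8]},
  {"travel":[-29,32,8]},
  {"travel":[-29,32,8]},
  {"travel":[-29,32,8]},
  {"travel":[-29,32,8]},
  {"travel":[-29,32,8]},
  {},
  {},
])

```text
validation failed for argument at $.ta...
```

```bash
python3 - <<'E'
from h import *
plan((481,419,100),(481,419,41),yaw=-135.2)
E
```

```text
t0.1 pos [ 258.8 -623.   247.8] ori [ 179.9   -0.  -157.4] q6 -17 open 87.6 gf 0.0 F [ 0.6  0.  -0.2]
roll -22.2
travel [-891.9  582.9  147.8] rows 24 each [-37.2  24.3   6.2]
travel [ 0.  0. 59.] rows 2 each [ 0.   0.  29.5]
```

Call:
apply_moves([
  {"travel":[0,0,0],"roll":-7.4,"jaw":87},
  {"travel":[0,0,0],"roll":-7.4,"jaw":87},
  {"travel":[0,0,0],"roll":-7.4,"jaw":87},
  {"travel":[-41.5,15.5,0],"roll":0,"jaw":87},
  {"travel":[-41.5,15.5,0],"roll":0,"jaw":87},
  {"travel":[-41.5,15.5,0],"roll":0,"jaw":87},
  {"travel":[-41.5,15.5,0],"roll":0,"jaw":87},
  {"travel":[-41.5,15.5,0],"roll":0,"jaw":87},
  {"travel":[-41.5,15.5,0],"roll":0,"jaw":87},
  {"travel":[-41.5,15.5,0],"roll":0,"jaw":87},
])

```text
clock: 1.15
tool_pos: [0.3891, -0.34, 0.2485]
orientation: [-180.0, 0.0, -135.2]
force: [2.0, -0.5, 0.9]
opening: 0.0868
gripper_force: 0.0
```

Call:
apply_moves([
  {"travel":[-41.5,15.5,0],"roll":0,"jaw":87},
  {"travel":[-41.5,15.5,0],"roll":0,"jaw":87},
  {"travel":[-41.5,15.5,0],"roll":0,"jaw":87},
  {"travel":[-41.5,15.5,0],"roll":0,"jaw":87},
  {"travel":[-41.5,15.5,0],"roll":0,"jaw":87},
  {"travel":[-41.5,15.5,0],"roll":0,"jaw":87},
  {"travel":[-29,32,0],"roll":0,"jaw":87},
  {"travel":[-29,32,0],"roll":0,"jaw":87},
  {"travel":[-29,32,0],"roll":0,"jaw":87},
  {"travel":[-29,32,0],"roll":0,"jaw":87},
])

```text
clock: 2.15
tool_pos: [0.4919, 0.0739, 0.2486]
orientation: [180.0, 0.0, -135.2]
force: [1.6, -0.2, 0.2]
opening: 0.087
gripper_force: 0.0
```

Call:
apply_moves([
  {"travel":[-29,32,8],"roll":0,"jaw":87},
  {"travel":[-29,32,8],"roll":0,"jaw":87},
  {"travel":[-29,32,8],"roll":0,"jaw":87},
  {"travel":[-29,32,8],"roll":0,"jaw":87},
  {"travel":[-29,32,8],"roll":0,"jaw":87},
  {"travel":[-29,32,8],"roll":0,"jaw":87},
  {"travel":[-29,32,8],"roll":0,"jaw":87},
  {"travel":[-29,32,8],"roll":0,"jaw":87},
  {"travel":[0,0,0],"roll":0,"jaw":87},
  {"travel":[0,0,0],"roll":0,"jaw":87},
])

```text
clock: 3.15
tool_pos: [0.4762, 0.4179, 0.1833]
orientation: [-180.0, -0.1, -135.2]
force: [0.4, -0.4, 0.7]
opening: 0.087
gripper_force: 0.0
```

```bash
python3 - <<'E'
from h import *
plan((481,419,100),(481,419,41),yaw=-135.2)
E
```

```text
t3.1 pos [476.2 417.9 183.3] ori [-1.800e+02 -1.000e-01 -1.352e+02] q6 -104 open 87.0 gf 0.0 F [ 0.4 -0.4  0.7]
roll 0.0
travel [-4.2 -2.6 83.3] rows 2 each [-2.1 -1.3 41.7]
travel [ 0.  0. 59.] rows 2 each [ 0.   0.  29.5]
```

Call:
apply_moves([
  {"travel":[-4.5,-2,35],"roll":0,"jaw":70},
  {"travel":[0,0,40],"roll":0,"jaw":70},
  {"travel":[0,0,40],"roll":0,"jaw":70},
  {"travel":[0,0,27],"roll":0,"jaw":70},
  {"travel":[0,0,0],"roll":0,"jaw":20},
  {"travel":[0,0,0],"roll":0,"jaw":20},
  {"travel":[0,0,0],"roll":0,"jaw":20},
  {"travel":[0,0,0],"roll":0,"jaw":20},
  {"travel":[0,0,0],"roll":0,"jaw":20},
  {"travel":[0,0,0],"roll":0,"jaw":20},
])

```text
clock: 4.15
tool_pos: [0.4816, 0.4207, 0.0445]
orientation: [179.9, 0.2, -135.2]
force: [-4.3, 2.2, 4.7]
opening: 0.0337
gripper_force: 30.0
```

Call:
apply_moves([
  {"travel":[0,0,-10],"roll":0,"jaw":20},
  {"travel":[0,0,-20],"roll":0,"jaw":20},
  {"travel":[0,0,-35],"roll":0,"jaw":20},
  {"travel":[0,0,-35],"roll":0,"jaw":20},
  {"travel":[0,0,-30],"roll":0,"jaw":20},
  {"travel":[0,0,0],"roll":0,"jaw":20},
  {"travel":[0,0,0],"roll":0,"jaw":20},
])

```text
clock: 4.85
tool_pos: [0.4808, 0.4186, 0.1723]
orientation: [179.9, -0.0, -135.3]
force: [-1.1, -0.1, -8.3]
opening: 0.034
gripper_force: 30.0
```

```bash
python3 - <<'E'
from h import *
plan((595,199,170),yaw=-76.5)
t=snap("top","top1");s=snap("side","side1")
a=cv2.resize(t[135:235,115:265],None,fx=4,fy=4,interpolation=cv2.INTER_CUBIC)
b=cv2.resize(s[150:310,170:320],None,fx=2.5,fy=2.5,interpolation=cv2.INTER_CUBIC)
h=min(len(a),len(b));cv2.imwrite("pics/c3.png",np.vstack([a,np.zeros((200,600,3),np.uint8)])[:400] if 0 else a)
E
```

```text
t4.8 pos [480.8 418.6 172.3] ori [ 179.9   -0.  -135.3] q6 -104 open 34.0 gf 30.0 F [-1.1 -0.1 -8.3]
roll -58.8
travel [240.2 -59.8   2.3] rows 6 each [ 40.  -10.    0.4]
```

View pics/side1.png

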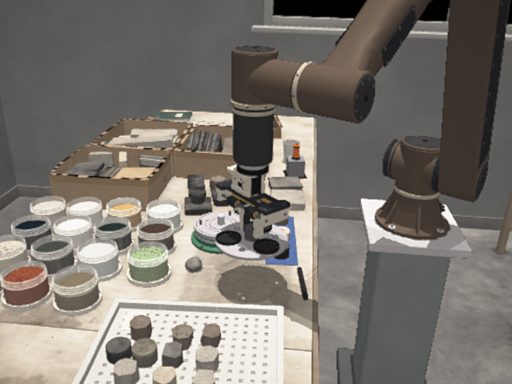

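The carrier is held flat above the bench. I'll turn it and move it over the hub.

Call:
apply_moves([
  {"travel":[0,0,0],"roll":-8.4,"jaw":20},
  {"travel":[0,0,0],"roll":-8.4,"jaw":20},
  {"travel":[0,0,0],"roll":-8.4,"jaw":20},
  {"travel":[0,0,0],"roll":-8.4,"jaw":20},
  {"travel":[0,0,0],"roll":-8.4,"jaw":20},
  {"travel":[0,0,0],"roll":-8.4,"jaw":20},
  {"travel":[0,0,0],"roll":-8.4,"jaw":20},
  {"travel":[40,-10,0],"roll":0,"jaw":20},
  {"travel":[40,-10,0],"roll":0,"jaw":20},
  {"travel":[40,-10,0],"roll":0,"jaw":20},
])

```text
clock: 5.95
tool_pos: [0.538, 0.3077, 0.1701]
orientation: [179.8, -0.1, -76.4]
force: [0.4, 0.5, -6.5]
opening: 0.0338
gripper_force: 30.0
```

Call:
apply_moves([
  {"travel":[40,-10,0],"roll":0,"jaw":20},
  {"travel":[40,-10,0],"roll":0,"jaw":20},
  {"travel":[40,-10,0],"roll":0,"jaw":20},
  {"travel":[0,0,0],"roll":0,"jaw":20},
  {"travel":[0,0,0],"roll":0,"jaw":20},
  {"travel":[0,0,0],"roll":0,"jaw":20},
])

```text
clock: 6.55
tool_pos: [0.5953, 0.1999, 0.1711]
orientation: [179.9, -0.0, -76.4]
force: [0.6, 0.0, -6.8]
opening: 0.0337
gripper_force: 30.0
```

```bash
python3 - <<'E'
from h import *
plan((595,198.8,130),yaw=-76.5)
t=snap("top","top2");s=snap("side","side2")
a=cv2.resize(t[125:215,140:260],None,fx=4,fy=4,interpolation=cv2.INTER_CUBIC)
b=cv2.resize(s[160:250,160:280],None,fx=4,fy=4,interpolation=cv2.INTER_CUBIC)
cv2.imwrite("pics/c3.png",np.hstack([a,b])[:, :960]);cv2.imwrite("pics/c3.png",cv2.resize(np.hstack([a,b]),(800,300)))
E
```

```text
t6.5 pos [595.3 199.9 171.1] ori [179.9  -0.  -76.4] q6 -23 open 33.7 gf 30.0 F [ 0.6  0.  -6.8]
roll 0.1
travel [ 1.   0.5 41.1] rows 1 each [ 1.   0.5 41.1]
```

View pics/c3.png

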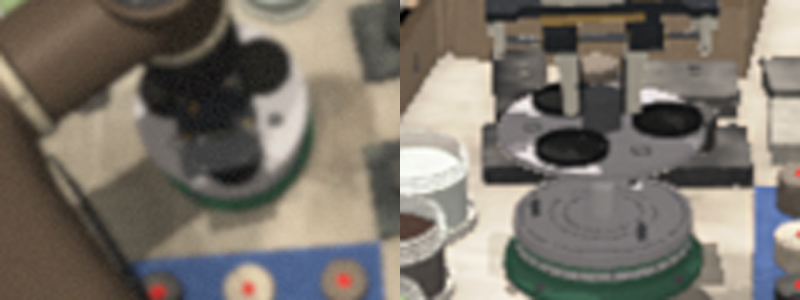

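The carrier is over the hub, and in the side view its front hole at (643,150) lines up with the stud at (641,224). I'll descend in stages.

Call:
apply_moves([
  {"travel":[1,0.5,20],"roll":0,"jaw":20},
  {"travel":[0,0,18],"roll":0,"jaw":20},
  {"travel":[0,0,5],"roll":0,"jaw":20},
  {"travel":[0,0,4],"roll":0,"jaw":20},
  {"travel":[0,0,4],"roll":0,"jaw":20},
  {"travel":[0,0,3],"roll":0,"jaw":20},
  {"travel":[0,0,0],"roll":0,"jaw":20},
])

```text
clock: 7.35
tool_pos: [0.5958, 0.1992, 0.1187]
orientation: [-180.0, 0.0, -76.4]
force: [-0.4, 1.4, -8.4]
opening: 0.0337
gripper_force: 30.0
```

Call:
apply_moves([
  {"travel":[0,0,3],"roll":0,"jaw":20},
  {"travel":[0,0,3],"roll":0,"jaw":20},
  {"travel":[0,0,2],"roll":0,"jaw":20},
  {"travel":[0,0,2],"roll":0,"jaw":20},
  {"travel":[0,0,2],"roll":0,"jaw":20},
  {"travel":[0,0,0],"roll":0,"jaw":20},
])

```text
clock: 7.95
tool_pos: [0.5957, 0.199, 0.1063]
orientation: [180.0, 0.0, -76.4]
force: [-2.7, 3.6, -6.0]
opening: 0.0337
gripper_force: 30.0
```

Call:
apply_moves([
  {"travel":[-0.7,-0.4,2],"roll":0,"jaw":20},
  {"travel":[0,0,2],"roll":0,"jaw":20},
  {"travel":[0,0,2],"roll":0,"jaw":20},
  {"travel":[0,0,2],"roll":0,"jaw":20},
  {"travel":[0,0,0],"roll":0,"jaw":20},
])

```text
clock: 8.45
tool_pos: [0.596, 0.1995, 0.0981]
orientation: [180.0, -0.0, -76.4]
force: [-1.2, 3.3, -9.1]
opening: 0.0336
gripper_force: 30.0
```

Call:
apply_moves([
  {"travel":[0,0,2],"roll":0,"jaw":20},
  {"travel":[0,0,1.5],"roll":0,"jaw":20},
  {"travel":[0,0,1],"roll":0,"jaw":20},
  {"travel":[0,0,0],"roll":0,"jaw":20},
  {"travel":[0,0,0],"roll":0,"jaw":20},
])

```text
clock: 8.95
tool_pos: [0.596, 0.1995, 0.0946]
orientation: [-180.0, -0.0, -76.4]
force: [-3.4, 1.2, 1.2]
opening: 0.0335
gripper_force: 30.0
```

The carrier is fully home: the underside is at about z=0.050 and it is bearing. Next I release, lift, and move to the black puck.

Call:
apply_moves([
  {"travel":[0,0,0],"roll":0,"jaw":76},
  {"travel":[0,0,0],"roll":0,"jaw":76},
  {"travel":[0,0,0],"roll":0,"jaw":76},
  {"travel":[0,0,0],"roll":0,"jaw":76},
  {"travel":[0,0,-30],"roll":0,"jaw":76},
  {"travel":[0,0,-40],"roll":0,"jaw":76},
  {"travel":[-30,35,0],"roll":0,"jaw":76},
  {"travel":[-30,35,0],"roll":0,"jaw":76},
  {"travel":[-30,35,0],"roll":0,"jaw":76},
  {"travel":[0,0,0],"roll":0,"jaw":76},
])

```text
clock: 9.95
tool_pos: [0.4694, 0.264, 0.1647]
orientation: [-180.0, 0.1, -76.2]
force: [0.5, 0.4, 1.0]
opening: 0.0761
gripper_force: 0.0
```

```bash
python3 - <<'E'
from h import *
dots()
plan((413,274.5,120),(413,274.5,37),yaw=-76.4)
im=cv2.imread("pics/top2.png")*0+snap("top","top3");crop(im,115,125,150,110,5,"c4")
E
```

```text
dot px 242.7 208.7 xy at z27..:  {30: [427.6, 74.0], 35: [426.9, 73.7], 39: [426.4, 73.6], 85: [420.4, 71.6], 90: [419.8, 71.4], 94: [419.3, 71.2]}
dot px 214.0 211.1 xy at z27..:  {30: [418.4, 177.3], 35: [417.8, 176.8], 39: [417.3, 176.4], 85: [411.6, 171.5], 90: [411.0, 171.0], 94: [410.5, 170.5]}
t10.0 pos [471.3 263.6 164.9] ori [-179.9    0.   -76.2] q6 -36 open 75.9 gf 0.0 F [-0.7  0.1  0.2]
roll 0.2
travel [-24.2  54.1  44.9] rows 2 each [-12.1  27.   22.4]
travel [ 0.  0. 83.] rows 2 each [ 0.   0.  41.5]
```

View pics/c4.png

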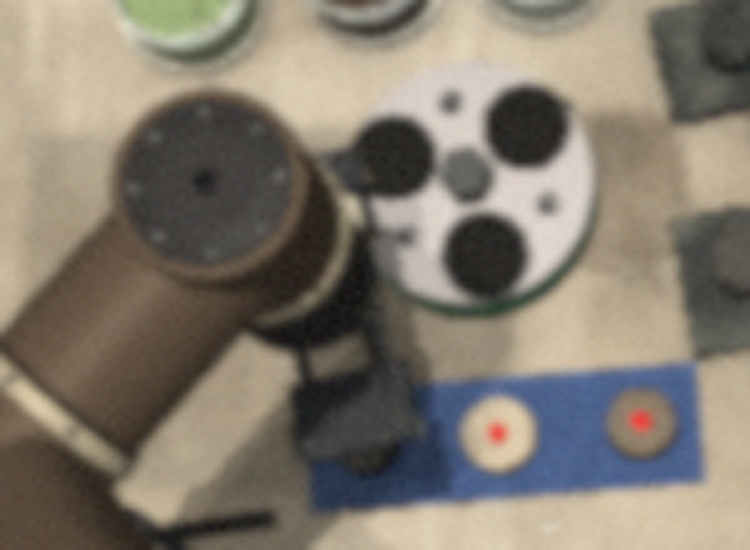

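The carrier sits flush on the table, studs showing in its holes, nests near (394,155), (525,125) and (486,253). Black comes first.

Call:
apply_moves([
  {"travel":[-12,27,22],"roll":0,"jaw":76},
  {"travel":[-12,27,22],"roll":0,"jaw":76},
  {"travel":[0,0,30],"roll":0,"jaw":76},
  {"travel":[0,0,30],"roll":0,"jaw":76},
  {"travel":[0,0,22],"roll":0,"jaw":76},
  {"travel":[0,0,0],"roll":0,"jaw":35},
  {"travel":[0,0,0],"roll":0,"jaw":35},
  {"travel":[0,0,0],"roll":0,"jaw":35},
  {"travel":[0,0,0],"roll":0,"jaw":35},
  {"travel":[0,0,0],"roll":0,"jaw":35},
])

```text
clock: 11.05
tool_pos: [0.4153, 0.2735, 0.0391]
orientation: [-179.9, 0.1, -76.4]
force: [2.0, -1.9, 3.5]
opening: 0.0479
gripper_force: 30.0
```

Call:
apply_moves([
  {"travel":[0,0,-20],"roll":0,"jaw":35},
  {"travel":[0,0,-35],"roll":0,"jaw":35},
  {"travel":[0,0,-35],"roll":0,"jaw":35},
  {"travel":[0,0,0],"roll":0,"jaw":35},
  {"travel":[0,0,0],"roll":0,"jaw":35},
])

```text
clock: 11.55
tool_pos: [0.4149, 0.2735, 0.1292]
orientation: [-179.9, 0.1, -76.4]
force: [-0.2, -0.4, -1.5]
opening: 0.0478
gripper_force: 30.0
```

```bash
python3 - <<'E'
from h import *
plan((612,254.2,130),(612,254.2,92))
E
```

```text
t11.6 pos [414.9 273.5 129.2] ori [-1.799e+02  1.000e-01 -7.640e+01] q6 -43 open 47.8 gf 30.0 F [-0.2 -0.4 -1.5]
roll -0.0
travel [  65.  -187.1   -0.8] rows 5 each [ 13.  -37.4  -0.2]
travel [ 0.  0. 38.] rows 1 each [ 0.  0. 38.]
```

Call:
apply_moves([
  {"travel":[13,-37.5,0],"roll":0,"jaw":35},
  {"travel":[13,-37.5,0],"roll":0,"jaw":35},
  {"travel":[13,-37.5,0],"roll":0,"jaw":35},
  {"travel":[13,-37.5,0],"roll":0,"jaw":35},
  {"travel":[13,-37,0],"roll":0,"jaw":35},
  {"travel":[0,0,0],"roll":0,"jaw":35},
  {"travel":[0,0,10],"roll":0,"jaw":35},
  {"travel":[0,0,8],"roll":0,"jaw":35},
  {"travel":[0,0,5],"roll":0,"jaw":35},
  {"travel":[0,0,0],"roll":0,"jaw":35},
])

```text
clock: 12.55
tool_pos: [0.6104, 0.2537, 0.1038]
orientation: [179.9, -0.0, -76.4]
force: [-0.5, 0.1, -1.4]
opening: 0.0474
gripper_force: 30.0
```

Call:
apply_moves([
  {"travel":[0,0,4],"roll":0,"jaw":35},
  {"travel":[0,0,4],"roll":0,"jaw":35},
  {"travel":[0,0,2],"roll":0,"jaw":35},
  {"travel":[0,0,1.5],"roll":0,"jaw":35},
  {"travel":[0,0,0],"roll":0,"jaw":35},
])

```text
clock: 13.05
tool_pos: [0.6116, 0.2538, 0.0942]
orientation: [-180.0, 0.0, -76.4]
force: [-3.4, 0.3, 4.4]
opening: 0.0479
gripper_force: 30.0
```

Call:
apply_moves([
  {"travel":[0,0,0],"roll":0,"jaw":66},
  {"travel":[0,0,0],"roll":0,"jaw":66},
  {"travel":[0,0,0],"roll":0,"jaw":66},
  {"travel":[0,0,-25],"roll":0,"jaw":66},
  {"travel":[0,0,-40],"roll":0,"jaw":76},
  {"travel":[35,35,0],"roll":0,"jaw":76},
  {"travel":[35,35,0],"roll":0,"jaw":76},
  {"travel":[35,35,0],"roll":0,"jaw":76},
  {"travel":[35,35,0],"roll":0,"jaw":76},
  {"travel":[0,0,0],"roll":0,"jaw":76},
])

```text
clock: 14.05
tool_pos: [0.5048, 0.0808, 0.1587]
orientation: [179.9, 0.0, -76.6]
force: [1.6, 0.2, -0.1]
opening: 0.076
gripper_force: 0.0
```

```bash
python3 - <<'E'
from h import *
dots()
plan((426.5,73.5,120),(426.5,73.5,39),yaw=-76.4)
E
```

```text
dot px 191.5 154.7 xy at z27..:  {30: [627.9, 265.4], 35: [626.6, 264.6], 39: [625.6, 263.9], 85: [614.0, 256.6], 90: [612.8, 255.8], 94: [611.8, 255.2]}
t14.1 pos [507.1  82.7 159.2] ori [-180.     0.   -76.6] q6 -18 open 75.9 gf 0.0 F [1.1 0.4 1.1]
roll -0.2
travel [-10.   80.5  39.2] rows 3 each [-3.3 26.8 13.1]
travel [ 0.  0. 81.] rows 2 each [ 0.   0.  40.5]
```

```bash
cat >> h.py <<'E'
def sdots():
    im=ctrl.snapshot("side").astype(int);m=((im[...,0]>130)&(im[...,0]-im[...,1]>60)&(abs(im[...,1]-im[...,2])<60)).astype(np.uint8)
    m[:180]=0;m[275:]=0;m[:,:180]=0;m[:,330:]=0
    n,l,st,c=cv2.connectedComponentsWithStats(m,connectivity=8)
    for i in range(1,n):
        if st[i,4]>3: print("side px",np.round(c[i],1),st[i,4],{z:np.round(p2w("side",*c[i],z/1000)[:2]*1000,1).tolist() for z in(30,35,39,85,90,94)})
E
python3 -c "
from h import *
sdots()"
```

```text
side px [280.5 211.5] 4 {30: [422.6, 49.3], 35: [422.2, 59.3], 39: [421.9, 67.3], 85: [418.2, 159.3], 90: [417.8, 169.3], 94: [417.5, 177.3]}
side px [211.3 219.2] 16 {30: [632.6, 136.1], 35: [630.7, 145.5], 39: [629.2, 153.0], 85: [611.8, 239.3], 90: [609.9, 248.7], 94: [608.4, 256.2]}
side px [280.7 229.6] 7 {30: [414.4, 170.1], 35: [414.1, 179.3], 39: [413.8, 186.6], 85: [410.6, 270.7], 90: [410.3, 279.9], 94: [410.0, 287.2]}
```

Brown and pale have not moved. On to brown.

Call:
apply_moves([
  {"travel":[-3,27,13],"roll":0,"jaw":76},
  {"travel":[-3,27,13],"roll":0,"jaw":76},
  {"travel":[-4,26.5,13],"roll":0,"jaw":76},
  {"travel":[0,0,40],"roll":0,"jaw":76},
  {"travel":[0,0,41],"roll":0,"jaw":76},
  {"travel":[0,0,0],"roll":0,"jaw":35},
  {"travel":[0,0,0],"roll":0,"jaw":35},
  {"travel":[0,0,0],"roll":0,"jaw":35},
  {"travel":[0,0,0],"roll":0,"jaw":35},
  {"travel":[0,0,0],"roll":0,"jaw":35},
])

```text
clock: 15.15
tool_pos: [0.4288, 0.0763, 0.04]
orientation: [-179.8, 0.1, -76.4]
force: [-2.2, 1.8, 6.2]
opening: 0.0488
gripper_force: 30.0
```

Call:
apply_moves([
  {"travel":[0,0,-20],"roll":0,"jaw":35},
  {"travel":[0,0,-35],"roll":0,"jaw":35},
  {"travel":[0,0,-40],"roll":0,"jaw":35},
  {"travel":[0,0,0],"roll":0,"jaw":35},
  {"travel":[0,0,0],"roll":0,"jaw":35},
])

```text
clock: 15.65
tool_pos: [0.4284, 0.0761, 0.135]
orientation: [-179.8, 0.1, -76.5]
force: [0.7, 0.2, -1.7]
opening: 0.0483
gripper_force: 30.0
```

```bash
python3 - <<'E'
from h import *
plan((635.3,158.2,134),(635,158,96))
E
```

```text
t15.7 pos [428.4  76.1 135. ] ori [-1.798e+02  1.000e-01 -7.650e+01] q6 -23 open 48.3 gf 30.0 F [ 0.7  0.2 -1.7]
roll -0.0
travel [ -31.4 -220.4    1. ] rows 5 each [ -6.3 -44.1   0.2]
travel [ 0.1  0.3 38. ] rows 1 each [ 0.1  0.3 38. ]
```

Call:
apply_moves([
  {"travel":[-6.5,-44,0],"roll":0,"jaw":35},
  {"travel":[-6.5,-44,0],"roll":0,"jaw":35},
  {"travel":[-6.5,-44,0],"roll":0,"jaw":35},
  {"travel":[-6.5,-44,0],"roll":0,"jaw":35},
  {"travel":[-6.5,-44.5,0],"roll":0,"jaw":35},
  {"travel":[0,0,0],"roll":0,"jaw":35},
  {"travel":[0,0,12],"roll":0,"jaw":35},
  {"travel":[0,0,10],"roll":0,"jaw":35},
  {"travel":[0,0,8],"roll":0,"jaw":35},
  {"travel":[0,0,0],"roll":0,"jaw":35},
])

```text
clock: 16.65
tool_pos: [0.6329, 0.1582, 0.1018]
orientation: [179.8, -0.0, -76.4]
force: [0.2, -1.3, -1.7]
opening: 0.0489
gripper_force: 30.0
```

Call:
apply_moves([
  {"travel":[0,0,4],"roll":0,"jaw":35},
  {"travel":[0,0,3],"roll":0,"jaw":35},
  {"travel":[0,0,2],"roll":0,"jaw":35},
  {"travel":[0,0,1.5],"roll":0,"jaw":35},
  {"travel":[0,0,0],"roll":0,"jaw":35},
])

```text
clock: 17.15
tool_pos: [0.6346, 0.159, 0.095]
orientation: [-179.9, -0.0, -76.4]
force: [-6.6, -0.8, 10.6]
opening: 0.0484
gripper_force: 30.0
```

Call:
apply_moves([
  {"travel":[0,0,0],"roll":0,"jaw":66},
  {"travel":[0,0,0],"roll":0,"jaw":66},
  {"travel":[0,0,0],"roll":0,"jaw":66},
  {"travel":[0,0,-25],"roll":0,"jaw":66},
  {"travel":[0,0,-45],"roll":0,"jaw":76},
  {"travel":[0,40,0],"roll":0,"jaw":80},
  {"travel":[0,40,0],"roll":0,"jaw":80},
  {"travel":[0,40,0],"roll":0,"jaw":80},
  {"travel":[0,40,0],"roll":0,"jaw":80},
  {"travel":[0,0,0],"roll":0,"jaw":80},
])

```text
clock: 18.15
tool_pos: [0.4747, 0.1197, 0.1631]
orientation: [179.9, 0.0, -76.4]
force: [1.6, -1.2, -0.4]
opening: 0.0802
gripper_force: 0.0
```

```bash
python3 - <<'E'
from h import *
dots();sdots()
plan((418,177,100),(418,177,35),yaw=-76.4)
E
```

```text
dot px 191.4 154.6 xy at z27..:  {30: [628.2, 265.5], 35: [626.9, 264.7], 39: [625.9, 264.1], 85: [614.3, 256.8], 90: [613.1, 256.0], 94: [612.0, 255.3]}
side px [209.7 202.8] 13 {30: [660.4, 21.4], 35: [658.3, 31.6], 39: [656.7, 39.7], 85: [637.4, 133.6], 90: [635.4, 143.8], 94: [633.7, 151.9]}
side px [211.3 219.2] 16 {30: [632.6, 136.1], 35: [630.7, 145.5], 39: [629.2, 153.0], 85: [611.8, 239.3], 90: [609.9, 248.7], 94: [608.4, 256.2]}
side px [280.7 229.6] 7 {30: [414.4, 170.1], 35: [414.1, 179.3], 39: [413.8, 186.6], 85: [410.6, 270.7], 90: [410.3, 279.9], 94: [410.0, 287.2]}
t18.2 pos [478.8 121.5 163.8] ori [-179.9    0.   -76.4] q6 -23 open 80.0 gf 0.0 F [0.8 0.1 0.6]
roll 0.0
travel [-68.2  46.1  63.8] rows 3 each [-22.7  15.4  21.3]
travel [ 0.  0. 65.] rows 2 each [ 0.   0.  32.5]
```

Pale has not moved. I'll squeeze once, open, turn, and squeeze again to centre it.

Call:
apply_moves([
  {"travel":[-23,15.5,21],"roll":0,"jaw":80},
  {"travel":[-23,15.5,21],"roll":0,"jaw":80},
  {"travel":[-23,15.5,21],"roll":0,"jaw":80},
  {"travel":[0,0,35],"roll":0,"jaw":80},
  {"travel":[0,0,31],"roll":0,"jaw":80},
  {"travel":[0,0,0],"roll":0,"jaw":40},
  {"travel":[0,0,0],"roll":0,"jaw":40},
  {"travel":[0,0,0],"roll":0,"jaw":40},
  {"travel":[0,0,0],"roll":0,"jaw":40},
  {"travel":[0,0,0],"roll":0,"jaw":40},
])

```text
clock: 19.25
tool_pos: [0.4184, 0.1781, 0.0353]
orientation: [-179.9, 0.1, -76.4]
force: [-1.6, -0.3, 5.7]
opening: 0.051
gripper_force: 30.0
```

Call:
apply_moves([
  {"travel":[0,0,0],"roll":0,"jaw":80},
  {"travel":[0,0,0],"roll":0,"jaw":80},
  {"travel":[0,0,0],"roll":0,"jaw":80},
  {"travel":[0,0,0],"roll":-8.5,"jaw":80},
  {"travel":[0,0,0],"roll":-8.5,"jaw":80},
  {"travel":[0,0,0],"roll":-8.5,"jaw":80},
  {"travel":[0,0,0],"roll":-8.5,"jaw":80},
  {"travel":[0,0,0],"roll":-8.5,"jaw":80},
  {"travel":[0,0,0],"roll":-8.5,"jaw":80},
  {"travel":[0,0,0],"roll":-8.5,"jaw":80},
])

```text
clock: 20.25
tool_pos: [0.4176, 0.1776, 0.034]
orientation: [180.0, 0.0, -16.6]
force: [0.2, -0.5, 0.2]
opening: 0.0801
gripper_force: 0.0
```

Call:
apply_moves([
  {"travel":[0,0,0],"roll":-8.5,"jaw":80},
  {"travel":[0,0,0],"roll":0,"jaw":40},
  {"travel":[0,0,0],"roll":0,"jaw":40},
  {"travel":[0,0,0],"roll":0,"jaw":40},
  {"travel":[0,0,0],"roll":0,"jaw":40},
  {"travel":[0,0,0],"roll":0,"jaw":40},
  {"travel":[0,0,0],"roll":0,"jaw":40},
])

```text
clock: 20.95
tool_pos: [0.4177, 0.1776, 0.0341]
orientation: [180.0, 0.0, -8.5]
force: [0.4, -0.2, 1.1]
opening: 0.0515
gripper_force: 30.0
```

Call:
apply_moves([
  {"travel":[0,0,-20],"roll":0,"jaw":40},
  {"travel":[0,0,-35],"roll":0,"jaw":40},
  {"travel":[0,0,-40],"roll":0,"jaw":40},
  {"travel":[0,0,0],"roll":0,"jaw":40},
  {"travel":[0,0,0],"roll":0,"jaw":40},
])

```text
clock: 21.45
tool_pos: [0.4178, 0.178, 0.1297]
orientation: [-179.9, -0.1, -8.5]
force: [-0.2, 0.5, -1.8]
opening: 0.052
gripper_force: 30.0
```

```bash
python3 - <<'E'
from h import *
plan((540.6,186.1,130),(540.6,186.1,96))
E
```

```text
t21.4 pos [417.8 178.  129.7] ori [-1.799e+02 -1.000e-01 -8.500e+00] q6 34 open 52.0 gf 30.0 F [-0.2  0.5 -1.8]
roll -0.0
travel [120.3 -26.1  -0.3] rows 3 each [40.1 -8.7 -0.1]
travel [ 0.  0. 34.] rows 1 each [ 0.  0. 34.]
```

Call:
apply_moves([
  {"travel":[40,-8.5,0],"roll":0,"jaw":40},
  {"travel":[40,-8.5,0],"roll":0,"jaw":40},
  {"travel":[40,-9,0],"roll":0,"jaw":40},
  {"travel":[0,0,0],"roll":0,"jaw":40},
  {"travel":[0,0,15],"roll":0,"jaw":40},
  {"travel":[0,0,9],"roll":0,"jaw":40},
  {"travel":[0,0,5],"roll":0,"jaw":40},
  {"travel":[0,0,0],"roll":0,"jaw":40},
  {"travel":[0,0,0],"roll":0,"jaw":40},
])

```text
clock: 22.35
tool_pos: [0.5401, 0.1859, 0.1002]
orientation: [180.0, -0.0, -8.4]
force: [0.2, 0.4, -1.1]
opening: 0.0512
gripper_force: 30.0
```

Call:
apply_moves([
  {"travel":[0,0,3],"roll":0,"jaw":40},
  {"travel":[0,0,3],"roll":0,"jaw":40},
  {"travel":[0,0,2],"roll":0,"jaw":40},
  {"travel":[0,0,2],"roll":0,"jaw":40},
  {"travel":[0,0,0],"roll":0,"jaw":40},
  {"travel":[0,0,0],"roll":0,"jaw":40},
])

```text
clock: 22.95
tool_pos: [0.5402, 0.1857, 0.0901]
orientation: [180.0, -0.0, -8.4]
force: [0.5, 0.8, -1.3]
opening: 0.0514
gripper_force: 30.0
```

Call:
apply_moves([
  {"travel":[0,0,0.5],"roll":0,"jaw":70},
  {"travel":[0,0,0],"roll":0,"jaw":70},
  {"travel":[0,0,0],"roll":0,"jaw":70},
  {"travel":[0,0,-30],"roll":0,"jaw":70},
  {"travel":[0,0,-45],"roll":0,"jaw":70},
  {"travel":[0,45,-20],"roll":0,"jaw":70},
  {"travel":[0,45,-20],"roll":0,"jaw":70},
  {"travel":[0,45,-20],"roll":0,"jaw":70},
  {"travel":[0,45,0],"roll":0,"jaw":70},
  {"travel":[0,45,0],"roll":0,"jaw":70},
])

```text
clock: 23.95
tool_pos: [0.507, -0.0383, 0.2258]
orientation: [-179.9, -0.1, -8.4]
force: [1.1, -0.3, 0.6]
opening: 0.0698
gripper_force: 0.0
```

Call:
apply_moves([
  {"travel":[0,45,0],"roll":0,"jaw":60},
  {"travel":[0,45,0],"roll":0,"jaw":60},
  {"travel":[0,45,0],"roll":0,"jaw":60},
  {"travel":[-30,30,0],"roll":0,"jaw":60},
  {"travel":[-30,30,0],"roll":0,"jaw":60},
  {"travel":[0,0,0],"roll":0,"jaw":60},
])

```text
clock: 24.55
tool_pos: [0.4156, -0.2228, 0.2246]
orientation: [-180.0, 0.0, -8.6]
force: [-0.1, 1.5, -0.3]
opening: 0.0603
gripper_force: 0.0
```

```bash
python3 - <<'E'
from h import *
dots();sdots()
plan((395,-340,235),yaw=12-0)
t=snap("top","top4");s=snap("side","side4")
a=cv2.resize(t[125:225,160:260],(400,400),interpolation=cv2.INTER_CUBIC)
b=cv2.resize(s[110:190,255:335],(400,400),interpolation=cv2.INTER_CUBIC)
cv2.imwrite("pics/c5.png",np.hstack([a,b]))
E
```

```text
dot px 191.4 154.6 xy at z27..:  {30: [628.2, 265.5], 35: [626.9, 264.7], 39: [625.9, 264.1], 85: [614.3, 256.8], 90: [613.1, 256.0], 94: [612.1, 255.3]}
dot px 210.7 174.1 xy at z27..:  {30: [554.8, 192.6], 35: [553.8, 192.0], 39: [552.9, 191.5], 85: [543.4, 186.2], 90: [542.3, 185.7], 94: [541.5, 185.2]}
side px [209.9 202.8] 12 {30: [659.7, 21.1], 35: [657.6, 31.3], 39: [656.0, 39.5], 85: [636.8, 133.3], 90: [634.7, 143.5], 94: [633.0, 151.7]}
side px [238.9 211.8] 11 {30: [555.1, 72.4], 35: [553.7, 82.3], 39: [552.6, 90.1], 85: [540.3, 180.6], 90: [539.0, 190.5], 94: [537.9, 198.4]}
side px [211.3 219.2] 16 {30: [632.6, 136.1], 35: [630.7, 145.5], 39: [629.2, 153.0], 85: [611.8, 239.3], 90: [609.9, 248.7], 94: [608.4, 256.2]}
t24.6 pos [ 418.8 -221.6  225.1] ori [-1.8e+02 -1.0e-01 -8.5e+00] q6 85 open 59.7 gf 0.0 F [0.9 1.  0.2]
roll -20.5
travel [-47.9 110.9  -9.9] rows 3 each [-16.   37.   -3.3]
```

View pics/c5.png

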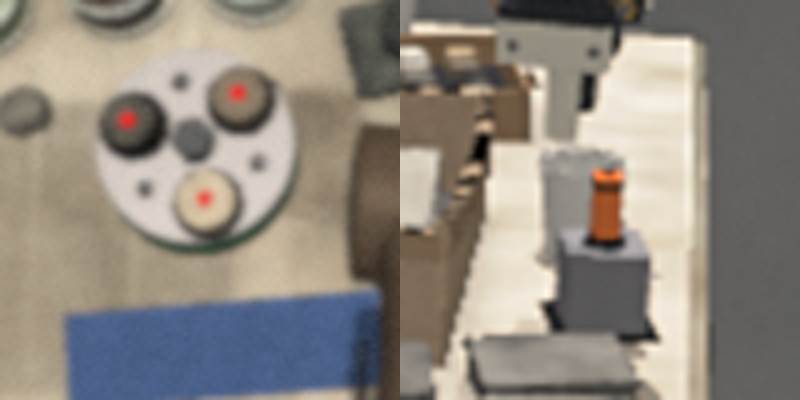

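All three pucks stand in their nests with the dots up. In the right panel the probe is at (606,205), upright in the cradle. I'll go there next.

Call:
apply_moves([
  {"travel":[0,0,0],"roll":-6.6,"jaw":60},
  {"travel":[0,0,0],"roll":-6.6,"jaw":60},
  {"travel":[0,0,0],"roll":-6.6,"jaw":60},
  {"travel":[-16,37,0],"roll":0,"jaw":60},
  {"travel":[-16,37,0],"roll":0,"jaw":60},
  {"travel":[-16,37,0],"roll":0,"jaw":60},
  {"travel":[0,0,0],"roll":0,"jaw":60},
  {"travel":[0,0,0],"roll":0,"jaw":60},
])

```text
clock: 25.55
tool_pos: [0.3944, -0.3394, 0.224]
orientation: [-180.0, 0.0, 11.3]
force: [-0.8, 0.4, 0.1]
opening: 0.06
gripper_force: 0.0
```

```bash
sed -i 's/m\[:150\]=0/m[:140]=0/' h.py; python3 - <<'E'
from h import *
plan((395.5,-341,160),(395.5,-341,104))
s=snap("side","side5");crop(s,255,80,80,110,5,"c6")
E
```

```text
t25.6 pos [ 394.4 -339.4  224. ] ori [-180.     0.    11.3] q6 120 open 60.0 gf 0.0 F [-0.8  0.4  0.1]
roll -0.0
travel [ 0.7  1.8 64. ] rows 2 each [ 0.4  0.9 32. ]
travel [ 0.  0. 56.] rows 2 each [ 0.  0. 28.]
```

View pics/c6.png

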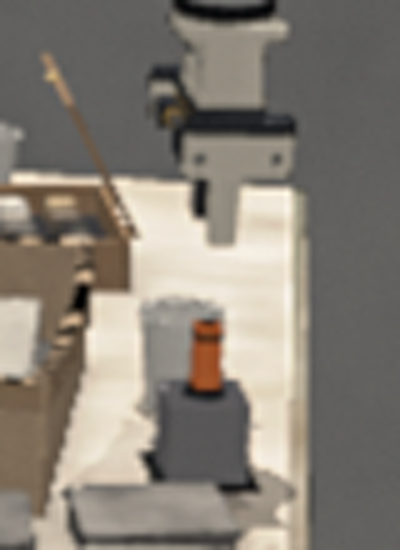

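```bash
python3 - <<'E'
from h import *
for p in((.3944,-.3394,.202),(.3955,-.341,.128),(.3955,-.341,.076)):
    print(((w2p("side",p)-[255,80])*5+2).round(1), w2p("top",p).round(1))
for u,v,z in((207,328,.128),(206,388,.076)): print(p2w("side",(u+.5)/5-.5+255,(v+.5)/5-.5+80,z).round(4))
E
```

```text
[207.9 234.4] [368.5 212.6]
[201.2 325.6] [363.9 214.9]
[197.5 388.5] [360.7 216.7]
[ 0.3908 -0.336   0.128 ]
[ 0.3889 -0.3433  0.076 ]
```

Allowing for the finger offset, the side view agrees with the top estimate. I'll descend and grip.

Call:
apply_moves([
  {"travel":[0.7,1.8,30],"roll":0,"jaw":60},
  {"travel":[0,0,30],"roll":0,"jaw":60},
  {"travel":[0,0,30],"roll":0,"jaw":60},
  {"travel":[0,0,29],"roll":0,"jaw":60},
  {"travel":[0,0,0],"roll":0,"jaw":10},
  {"travel":[0,0,0],"roll":0,"jaw":10},
  {"travel":[0,0,0],"roll":0,"jaw":10},
  {"travel":[0,0,0],"roll":0,"jaw":10},
  {"travel":[0,0,0],"roll":0,"jaw":10},
  {"travel":[0,0,0],"roll":0,"jaw":10},
])

```text
clock: 26.6
tool_pos: [0.3956, -0.341, 0.1065]
orientation: [180.0, -0.1, 11.4]
force: [-0.1, 3.2, 5.4]
opening: 0.0217
gripper_force: 30.0
```

Call:
apply_moves([
  {"travel":[0,0,-15],"roll":0,"jaw":10},
  {"travel":[0,0,-30],"roll":0,"jaw":10},
  {"travel":[0,0,-40],"roll":0,"jaw":10},
  {"travel":[0,0,-40],"roll":0,"jaw":10},
  {"travel":[0,0,-30],"roll":0,"jaw":10},
  {"travel":[0,0,0],"roll":0,"jaw":10},
  {"travel":[0,0,0],"roll":0,"jaw":10},
])

```text
clock: 27.3
tool_pos: [0.3949, -0.3407, 0.2609]
orientation: [180.0, -0.1, 11.3]
force: [-0.3, 0.1, -2.0]
opening: 0.0219
gripper_force: 30.0
```

```bash
python3 - <<'E'
from h import *
dots()
plan((480,-40,262),(541.5,186,215),yaw=-40)
t=snap("top","top6");s=snap("side","side6")
a=cv2.resize(t[185:245,330:420],(600,400),interpolation=cv2.INTER_CUBIC)
b=cv2.resize(s[60:190,255:335],None,fx=3.07,fy=3.07,interpolation=cv2.INTER_CUBIC)[:400]
b=cv2.resize(s[60:190,270:335],(200,400),interpolation=cv2.INTER_CUBIC)
cv2.imwrite("pics/c7.png",np.hstack([a,b]))
E
```

```text
dot px 219.0 147.8 xy at z27..:  {30: [654.5, 164.1], 35: [653.2, 163.6], 39: [652.1, 163.2], 85: [639.8, 158.7], 90: [638.4, 158.2], 94: [637.3, 157.8]}
dot px 191.4 154.6 xy at z27..:  {30: [628.2, 265.5], 35: [626.9, 264.7], 39: [625.9, 264.1], 85: [614.3, 256.8], 90: [613.1, 256.0], 94: [612.1, 255.3]}
dot px 210.7 174.1 xy at z27..:  {30: [554.7, 192.6], 35: [553.7, 192.0], 39: [552.9, 191.5], 85: [543.3, 186.2], 90: [542.3, 185.7], 94: [541.5, 185.2]}
t27.4 pos [ 394.5 -340.5  259.8] ori [-179.9    0.    11.3] q6 121 open 21.7 gf 30.0 F [ 0.5  0.6 -1.8]
roll 51.3
travel [-127.6 -285.2   -2.2] rows 7 each [-18.2 -40.7  -0.3]
travel [ -98.2 -212.7   47. ] rows 6 each [-16.4 -35.4   7.8]
```

View pics/c7.png

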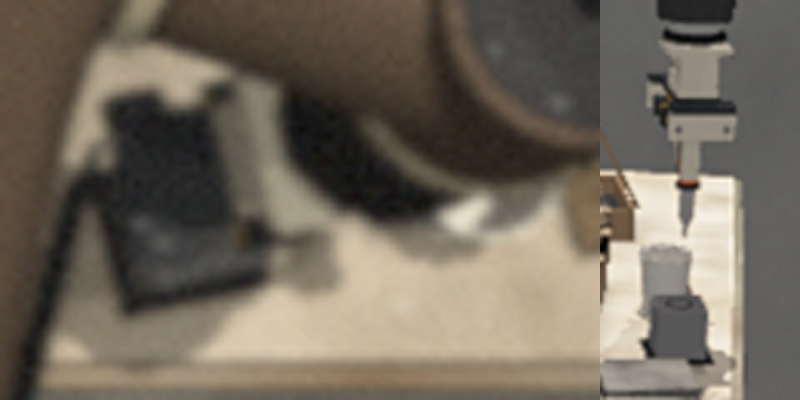

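The probe is lifted and upright. I keep this yaw for the whole run.

```bash
python3 - <<'E'
from h import *
plan((480,-40,260),(541.5,186,205))
E
```

```text
t27.4 pos [ 394.3 -340.4  259.1] ori [-1.799e+02  1.000e-01  1.130e+01] q6 121 open 21.8 gf 30.0 F [ 0.7 -0.9 -2.3]
roll -0.0
travel [ 143.1 -277.7   -0.9] rows 7 each [ 20.4 -39.7  -0.1]
travel [ 104.8 -209.5   55. ] rows 6 each [ 17.5 -34.9   9.2]
```

Call:
apply_moves([
  {"travel":[20.4,-39.7,0],"roll":0,"jaw":10},
  {"travel":[20.4,-39.7,0],"roll":0,"jaw":10},
  {"travel":[20.4,-39.7,0],"roll":0,"jaw":10},
  {"travel":[20.4,-39.7,0],"roll":0,"jaw":10},
  {"travel":[20.4,-39.7,0],"roll":0,"jaw":10},
  {"travel":[20.4,-39.7,0],"roll":0,"jaw":10},
  {"travel":[20.4,-39.7,0],"roll":0,"jaw":10},
  {"travel":[17.5,-35,5],"roll":0,"jaw":10},
  {"travel":[17.5,-35,5],"roll":0,"jaw":10},
  {"travel":[17.5,-35,5],"roll":0,"jaw":10},
])

```text
clock: 28.45
tool_pos: [0.5107, 0.0746, 0.2442]
orientation: [180.0, 0.1, 11.4]
force: [0.8, -1.0, -1.7]
opening: 0.022
gripper_force: 30.0
```

Call:
apply_moves([
  {"travel":[17.5,-35,8],"roll":0,"jaw":10},
  {"travel":[17.5,-35,8],"roll":0,"jaw":10},
  {"travel":[17.5,-35,8],"roll":0,"jaw":10},
  {"travel":[0,0,0],"roll":0,"jaw":10},
  {"travel":[0,0,0],"roll":0,"jaw":10},
  {"travel":[0,0,0],"roll":0,"jaw":10},
])

```text
clock: 29.05
tool_pos: [0.5414, 0.1857, 0.2208]
orientation: [180.0, 0.1, 11.4]
force: [-0.3, -0.3, -1.6]
opening: 0.0221
gripper_force: 30.0
```

```bash
python3 - <<'E'
from h import *
plan((541.5,186,195))
t=snap("top","top7");s=snap("side","side7")
crop(s,190,130,80,100,6,"c8")
E
```

```text
t29.1 pos [541.4 185.7 220.8] ori [1.80e+02 1.00e-01 1.14e+01] q6 63 open 22.1 gf 30.0 F [-0.3 -0.3 -1.6]
roll -0.0
travel [ 0.1 -0.3 25.8] rows 1 each [ 0.1 -0.3 25.8]
```

View pics/c8.png

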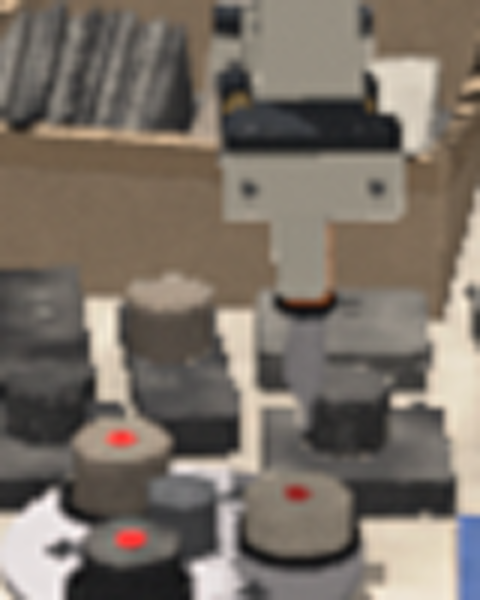

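The tip is above the pale dot, at (305,430) against (298,493), and within about 2 mm in x. I'll lower gently.

Call:
apply_moves([
  {"travel":[0,0,15],"roll":0,"jaw":10},
  {"travel":[0,0,10],"roll":0,"jaw":10},
  {"travel":[0,0,4],"roll":0,"jaw":10},
  {"travel":[0,0,2],"roll":0,"jaw":10},
  {"travel":[0,0,1],"roll":0,"jaw":10},
  {"travel":[0,0,0],"roll":0,"jaw":10},
  {"travel":[0,0,0],"roll":0,"jaw":10},
])

```text
clock: 29.85
tool_pos: [0.5421, 0.1865, 0.1899]
orientation: [-180.0, -0.0, 11.4]
force: [0.7, 0.2, -2.1]
opening: 0.0219
gripper_force: 30.0
```

```bash
python3 - <<'E'
from h import *
plan((541.5,186,185.5))
print(w2p("side",(.5414,.1857,.088)),w2p("side",(.5414,.1857,.085)))
s=snap("side","side8");crop(s,190,150,80,80,7,"c9")
E
```

```text
t29.9 pos [542.1 186.5 189.9] ori [-180.    -0.    11.4] q6 63 open 21.9 gf 30.0 F [ 0.7  0.2 -2.1]
roll -0.0
travel [-0.7  0.3  4.4] rows 1 each [-0.7  0.3  4.4]
[238.30798826 211.64443633] [238.29796448 212.55330584]
```

View pics/c9.png

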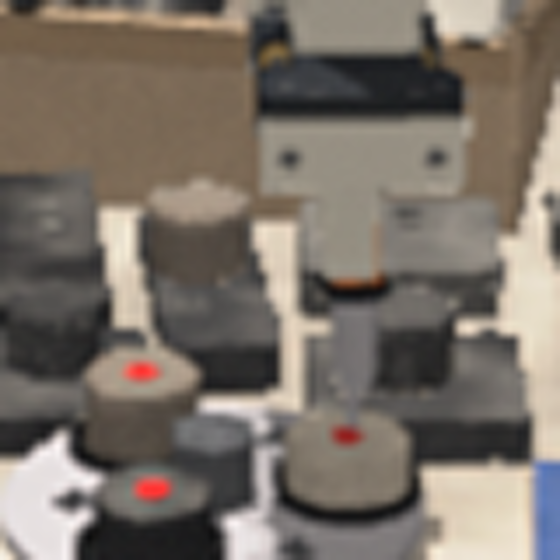

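The tip is about 2 mm short of the dot's centre in +x and +y. I'll correct that and touch.

Call:
apply_moves([
  {"travel":[1.7,-1.2,1],"roll":0,"jaw":10},
  {"travel":[0,0,1],"roll":0,"jaw":10},
  {"travel":[0,0,1],"roll":0,"jaw":10},
  {"travel":[0,0,0.5],"roll":0,"jaw":10},
  {"travel":[0,0,0],"roll":0,"jaw":10},
])

```text
clock: 30.4
tool_pos: [0.5433, 0.1878, 0.1859]
orientation: [180.0, 0.0, 11.4]
force: [-0.3, -0.5, -1.6]
opening: 0.0219
gripper_force: 30.0
```

Call:
apply_moves([
  {"travel":[0,0,0.6],"roll":0,"jaw":10},
  {"travel":[0,0,0.5],"roll":0,"jaw":10},
  {"travel":[0,0,0],"roll":0,"jaw":10},
])

```text
clock: 30.7
tool_pos: [0.5435, 0.1879, 0.1856]
orientation: [-180.0, -0.0, 11.4]
force: [-1.3, -0.4, 4.1]
opening: 0.0218
gripper_force: 30.0
```

Contact at about 5 N. I'll dwell, lift 25 mm, then go to brown.

Call:
apply_moves([
  {"travel":[0,0,0],"roll":0,"jaw":10},
  {"travel":[0,0,0],"roll":0,"jaw":10},
  {"travel":[0,0,0],"roll":0,"jaw":10},
  {"travel":[0,0,0],"roll":0,"jaw":10},
  {"travel":[0,0,0],"roll":0,"jaw":10},
  {"travel":[0,0,0],"roll":0,"jaw":10},
  {"travel":[0,0,0],"roll":0,"jaw":10},
])

```text
clock: 31.4
tool_pos: [0.5435, 0.1878, 0.1856]
orientation: [-180.0, -0.0, 11.4]
force: [-1.3, -0.1, 5.4]
opening: 0.022
gripper_force: 30.0
```

Call:
apply_moves([
  {"travel":[0,0,-10],"roll":0,"jaw":10},
  {"travel":[0,0,-30],"roll":0,"jaw":10},
  {"travel":[0,0,0],"roll":0,"jaw":10},
  {"travel":[0,0,0],"roll":0,"jaw":10},
])

```text
clock: 31.8
tool_pos: [0.5436, 0.1882, 0.2257]
orientation: [-179.9, -0.1, 11.4]
force: [0.3, -0.9, -0.9]
opening: 0.0217
gripper_force: 30.0
```

```bash
python3 - <<'E'
from h import *
dots()
plan((637.5,159.5,226),(637.5,159.5,197))
E
```

```text
t31.9 pos [543.1 187.8 224.8] ori [-180.     0.    11.3] q6 63 open 21.5 gf 30.0 F [ 0.2  0.2 -1.7]
roll -0.0
travel [87.  46.4 -1.2] rows 3 each [29.  15.5 -0.4]
travel [ 0.  0. 29.] rows 1 each [ 0.  0. 29.]
```

Call:
apply_moves([
  {"travel":[29,15.5,0],"roll":0,"jaw":10},
  {"travel":[29,15.5,0],"roll":0,"jaw":10},
  {"travel":[29,15.5,0],"roll":0,"jaw":10},
  {"travel":[0,0,0],"roll":0,"jaw":10},
  {"travel":[0,0,12],"roll":0,"jaw":10},
  {"travel":[0,0,10],"roll":0,"jaw":10},
  {"travel":[0,0,5],"roll":0,"jaw":10},
  {"travel":[0,0,0],"roll":0,"jaw":10},
  {"travel":[0,0,0],"roll":0,"jaw":10},
])

```text
clock: 32.75
tool_pos: [0.6375, 0.1597, 0.1982]
orientation: [180.0, -0.0, 11.4]
force: [0.4, -0.4, -0.8]
opening: 0.0221
gripper_force: 30.0
```

```bash
python3 - <<'E'
from h import *
plan((637.5,159.5,195))
s=snap("side","side9");crop(s,185,150,80,80,7,"c10")
E
```

```text
t32.8 pos [637.5 159.7 198.2] ori [180.   -0.   11.4] q6 70 open 22.1 gf 30.0 F [ 0.4 -0.4 -0.8]
roll -0.0
travel [-0.1  0.2  3.2] rows 1 each [-0.1  0.2  3.2]
```

View pics/c10.png

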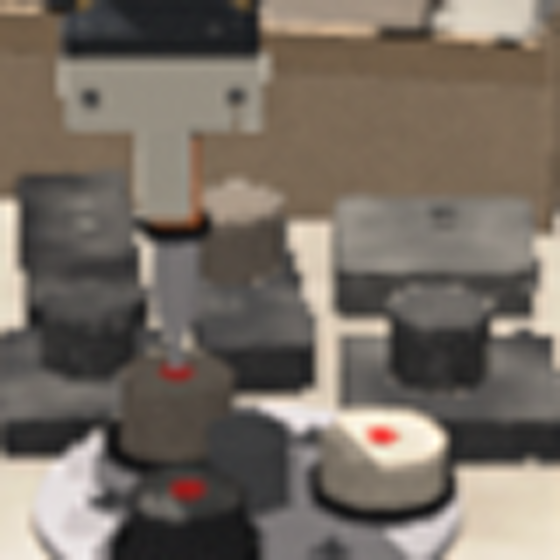

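The tip at (177,362) is right over the brown dot at (177,371). Touching now.

Call:
apply_moves([
  {"travel":[0,0,1.2],"roll":0,"jaw":10},
  {"travel":[0,0,1],"roll":0,"jaw":10},
  {"travel":[0,0,0.6],"roll":0,"jaw":10},
  {"travel":[0,0,0],"roll":0,"jaw":10},
  {"travel":[0,0,0],"roll":0,"jaw":10},
])

```text
clock: 33.3
tool_pos: [0.6378, 0.1594, 0.1952]
orientation: [180.0, -0.0, 11.4]
force: [0.8, 0.3, -1.7]
opening: 0.022
gripper_force: 30.0
```

Call:
apply_moves([
  {"travel":[0,0,0.6],"roll":0,"jaw":10},
  {"travel":[0,0,0.5],"roll":0,"jaw":10},
  {"travel":[0,0,0],"roll":0,"jaw":10},
])

```text
clock: 33.6
tool_pos: [0.6379, 0.1594, 0.1946]
orientation: [180.0, -0.0, 11.4]
force: [-1.7, 0.7, 3.6]
opening: 0.0217
gripper_force: 30.0
```

Call:
apply_moves([
  {"travel":[0,0,0],"roll":0,"jaw":10},
  {"travel":[0,0,0],"roll":0,"jaw":10},
  {"travel":[0,0,0],"roll":0,"jaw":10},
  {"travel":[0,0,0],"roll":0,"jaw":10},
  {"travel":[0,0,0],"roll":0,"jaw":10},
  {"travel":[0,0,0],"roll":0,"jaw":10},
  {"travel":[0,0,0],"roll":0,"jaw":10},
])

```text
clock: 34.3
tool_pos: [0.638, 0.1594, 0.1945]
orientation: [180.0, -0.0, 11.4]
force: [-1.1, 0.4, 5.7]
opening: 0.0215
gripper_force: 30.0
```

Call:
apply_moves([
  {"travel":[0,0,-10],"roll":0,"jaw":10},
  {"travel":[0,0,-25],"roll":0,"jaw":10},
  {"travel":[0,0,0],"roll":0,"jaw":10},
  {"travel":[0,0,0],"roll":0,"jaw":10},
])

```text
clock: 34.7
tool_pos: [0.6379, 0.1596, 0.2293]
orientation: [-180.0, -0.0, 11.3]
force: [-0.2, -0.3, -2.8]
opening: 0.0219
gripper_force: 30.0
```

```bash
python3 - <<'E'
from h import *
dots();sdots()
plan((613,256.5,228),(613,256.5,194))
E
```

```text
dot px 210.7 174.1 xy at z27..:  {30: [554.9, 192.7], 35: [553.9, 192.2], 39: [553.0, 191.7], 85: [543.5, 186.4], 90: [542.5, 185.8], 94: [541.6, 185.4]}
side px [209.8 202.6] 5 {30: [660.3, 20.0], 35: [658.2, 30.3], 39: [656.6, 38.4], 85: [637.4, 132.3], 90: [635.3, 142.6], 94: [633.6, 150.7]}
side px [238.9 211.8] 11 {30: [555.1, 72.4], 35: [553.7, 82.3], 39: [552.6, 90.1], 85: [540.3, 180.6], 90: [539.0, 190.5], 94: [537.9, 198.4]}
side px [211.3 219.4] 7 {30: [632.4, 137.7], 35: [630.5, 147.1], 39: [629.0, 154.6], 85: [611.6, 240.8], 90: [609.7, 250.2], 94: [608.2, 257.7]}
t34.8 pos [637.2 159.3 228.1] ori [-1.80e+02  1.00e-01  1.13e+01] q6 70 open 21.9 gf 30.0 F [-0.1 -0.1 -0.7]
roll -0.0
travel [-4.600e+00 -1.001e+02  1.000e-01] rows 3 each [ -1.5 -33.4   0. ]
travel [ 0.  0. 34.] rows 1 each [ 0.  0. 34.]
```

Call:
apply_moves([
  {"travel":[-1.5,-33.3,0],"roll":0,"jaw":10},
  {"travel":[-1.5,-33.3,0],"roll":0,"jaw":10},
  {"travel":[-1.5,-33.2,0],"roll":0,"jaw":10},
  {"travel":[0,0,0],"roll":0,"jaw":10},
  {"travel":[0,0,15],"roll":0,"jaw":10},
  {"travel":[0,0,12],"roll":0,"jaw":10},
  {"travel":[0,0,6],"roll":0,"jaw":10},
  {"travel":[0,0,0],"roll":0,"jaw":10},
  {"travel":[0,0,0],"roll":0,"jaw":10},
])

```text
clock: 35.7
tool_pos: [0.614, 0.256, 0.1961]
orientation: [180.0, 0.0, 11.3]
force: [0.0, 0.2, -1.9]
opening: 0.022
gripper_force: 30.0
```

```bash
python3 - <<'E'
from h import *
plan((613.2,256,191))
s=snap("side","side10");crop(s,180,160,70,80,7,"c11")
E
```

```text
t35.7 pos [614.  256.  196.1] ori [180.    0.   11.3] q6 62 open 22.0 gf 30.0 F [ 0.   0.2 -1.9]
roll -0.0
travel [-0.7 -0.2  5.1] rows 1 each [-0.7 -0.2  5.1]
```

View pics/c11.png

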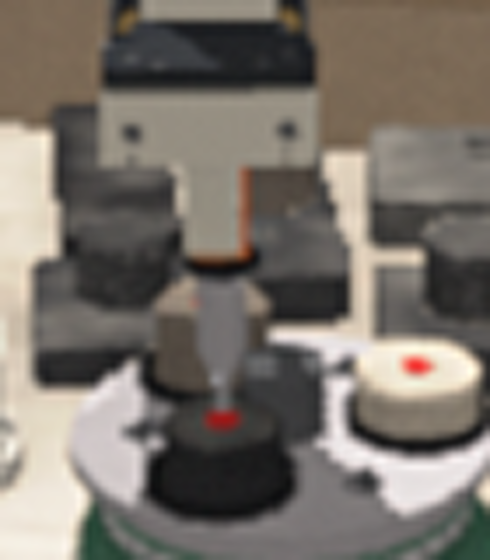

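The tip at (222,405) is directly over the black dot at (222,419). That is my last picture, so I use numbers from here.

Call:
apply_moves([
  {"travel":[0,0,2],"roll":0,"jaw":10},
  {"travel":[0,0,1.5],"roll":0,"jaw":10},
  {"travel":[0,0,1],"roll":0,"jaw":10},
  {"travel":[0,0,0.5],"roll":0,"jaw":10},
  {"travel":[0,0,0],"roll":0,"jaw":10},
])

```text
clock: 36.25
tool_pos: [0.6137, 0.2563, 0.191]
orientation: [180.0, 0.0, 11.4]
force: [0.1, 0.2, -1.7]
opening: 0.0218
gripper_force: 30.0
```

Call:
apply_moves([
  {"travel":[0,0,0.6],"roll":0,"jaw":10},
  {"travel":[0,0,0.4],"roll":0,"jaw":10},
  {"travel":[0,0,0],"roll":0,"jaw":10},
])

```text
clock: 36.55
tool_pos: [0.6137, 0.2564, 0.1903]
orientation: [-180.0, -0.0, 11.4]
force: [-0.1, -0.5, -0.2]
opening: 0.0222
gripper_force: 30.0
```

Call:
apply_moves([
  {"travel":[0,0,0.4],"roll":0,"jaw":10},
  {"travel":[0,0,0],"roll":0,"jaw":10},
  {"travel":[0,0,0],"roll":0,"jaw":10},
])

```text
clock: 36.85
tool_pos: [0.6138, 0.2564, 0.1902]
orientation: [-180.0, -0.0, 11.4]
force: [-1.4, -0.2, 3.9]
opening: 0.0221
gripper_force: 30.0
```

Call:
apply_moves([
  {"travel":[0,0,0],"roll":0,"jaw":10},
  {"travel":[0,0,0],"roll":0,"jaw":10},
  {"travel":[0,0,0],"roll":0,"jaw":10},
  {"travel":[0,0,0],"roll":0,"jaw":10},
  {"travel":[0,0,0],"roll":0,"jaw":10},
  {"travel":[0,0,0],"roll":0,"jaw":10},
  {"travel":[0,0,0],"roll":0,"jaw":10},
])

```text
clock: 37.55
tool_pos: [0.6139, 0.2564, 0.1901]
orientation: [-180.0, -0.0, 11.4]
force: [-1.9, -0.1, 4.8]
opening: 0.0219
gripper_force: 30.0
```

Call:
apply_moves([
  {"travel":[0,0,-10],"roll":0,"jaw":10},
  {"travel":[0,0,-30],"roll":0,"jaw":10},
  {"travel":[0,0,-30],"roll":0,"jaw":10},
  {"travel":[0,0,0],"roll":0,"jaw":10},
])

```text
clock: 37.95
tool_pos: [0.6157, 0.2572, 0.2647]
orientation: [-179.9, -0.4, 11.4]
force: [0.1, 0.6, -0.8]
opening: 0.0221
gripper_force: 30.0
```

```bash
python3 - <<'E'
from h import *
plan((480,-40,260),(395.3,-340.8,260),(395.3,-340.8,108))
E
```

```text
t38.0 pos [615.7 257.2 264.7] ori [-179.9   -0.4   11.4] q6 62 open 22.1 gf 30.0 F [ 0.1  0.6 -0.8]
roll -0.0
travel [-191.7  264.6    4.7] rows 8 each [-24.   33.1   0.6]
travel [-142.4  278.2    0. ] rows 7 each [-20.3  39.7   0. ]
travel [  0.   0. 152.] rows 4 each [ 0.  0. 38.]
```

Call:
apply_moves([
  {"travel":[-24,33,0],"roll":0,"jaw":10},
  {"travel":[-24,33,0],"roll":0,"jaw":10},
  {"travel":[-24,33,0],"roll":0,"jaw":10},
  {"travel":[-24,33,0],"roll":0,"jaw":10},
  {"travel":[-24,33,0],"roll":0,"jaw":10},
  {"travel":[-24,33,0],"roll":0,"jaw":10},
  {"travel":[-24,33,0],"roll":0,"jaw":10},
  {"travel":[-24,33,0],"roll":0,"jaw":10},
  {"travel":[-20,39,0],"roll":0,"jaw":10},
  {"travel":[-20,39,0],"roll":0,"jaw":10},
])

```text
clock: 38.95
tool_pos: [0.4526, -0.1259, 0.2597]
orientation: [-180.0, -0.0, 11.4]
force: [0.8, -0.1, -0.5]
opening: 0.0223
gripper_force: 30.0
```

Call:
apply_moves([
  {"travel":[-20,40,0],"roll":0,"jaw":10},
  {"travel":[-20,40,0],"roll":0,"jaw":10},
  {"travel":[-20,40,0],"roll":0,"jaw":10},
  {"travel":[-20,40,0],"roll":0,"jaw":10},
  {"travel":[-20,40,0],"roll":0,"jaw":10},
  {"travel":[0,0,0],"roll":0,"jaw":10},
  {"travel":[0,0,0],"roll":0,"jaw":10},
  {"travel":[0,0,0],"roll":0,"jaw":10},
])

```text
clock: 39.75
tool_pos: [0.3949, -0.3399, 0.2594]
orientation: [-180.0, 0.0, 11.4]
force: [-0.2, 0.1, -2.3]
opening: 0.0218
gripper_force: 30.0
```

```bash
python3 - <<'E'
from h import *
plan((395.3,-340.8,185),(395.3,-340.8,107))
E
```

```text
t39.8 pos [ 394.9 -339.9  259.4] ori [-180.     0.    11.4] q6 121 open 21.8 gf 30.0 F [-0.2  0.1 -2.3]
roll -0.0
travel [ 0.2  0.9 74.4] rows 2 each [ 0.1  0.5 37.2]
travel [ 0.  0. 78.] rows 2 each [ 0.  0. 39.]
```

Call:
apply_moves([
  {"travel":[0.2,0.9,35],"roll":0,"jaw":10},
  {"travel":[0,0,35],"roll":0,"jaw":10},
  {"travel":[0,0,6],"roll":0,"jaw":10},
  {"travel":[0,0,6],"roll":0,"jaw":10},
  {"travel":[0,0,6],"roll":0,"jaw":10},
  {"travel":[0,0,6],"roll":0,"jaw":10},
  {"travel":[0,0,0],"roll":0,"jaw":10},
])

```text
clock: 40.45
tool_pos: [0.3955, -0.3411, 0.1657]
orientation: [-180.0, -0.0, 11.4]
force: [0.4, 0.3, -1.4]
opening: 0.0221
gripper_force: 30.0
```

Call:
apply_moves([
  {"travel":[0,0,8],"roll":0,"jaw":10},
  {"travel":[0,0,8],"roll":0,"jaw":10},
  {"travel":[0,0,8],"roll":0,"jaw":10},
  {"travel":[0,0,8],"roll":0,"jaw":10},
  {"travel":[0,0,8],"roll":0,"jaw":10},
  {"travel":[0,0,8],"roll":0,"jaw":10},
  {"travel":[0,0,6],"roll":0,"jaw":10},
  {"travel":[0,0,0],"roll":0,"jaw":10},
])

```text
clock: 41.25
tool_pos: [0.3948, -0.341, 0.1106]
orientation: [-179.9, 0.1, 11.4]
force: [-0.4, 0.6, -1.4]
opening: 0.0221
gripper_force: 30.0
```

Call:
apply_moves([
  {"travel":[0,0,2],"roll":0,"jaw":10},
  {"travel":[0,0,1.5],"roll":0,"jaw":10},
  {"travel":[0,0,0.5],"roll":0,"jaw":10},
  {"travel":[0,0,0],"roll":0,"jaw":10},
  {"travel":[0,0,0],"roll":0,"jaw":60},
  {"travel":[0,0,0],"roll":0,"jaw":60},
  {"travel":[0,0,0],"roll":0,"jaw":60},
  {"travel":[0,0,-25],"roll":0,"jaw":60},
  {"travel":[0,0,-40],"roll":0,"jaw":60},
  {"travel":[0,0,-40],"roll":0,"jaw":60},
])

```text
clock: 42.25
tool_pos: [0.3949, -0.3411, 0.2137]
orientation: [-180.0, 0.1, 11.4]
force: [0.7, -0.1, -0.1]
opening: 0.0587
gripper_force: 0.0
```

```bash
python3 - <<'E'
from h import *
s=snap("side","side11").astype(int);m=(s[...,2]>150)&(s[...,0]<80)&(s[...,1]<130);m[:100]=0;m[:,:280]=0;m[:,320:]=0;m[200:]=0
v,u=np.nonzero(m);print("orange",u.min(),u.max(),v.min(),v.max(),len(u))
s=cv2.imread("pics/side0.png").astype(int);m=(s[...,2]>150)&(s[...,0]<80)&(s[...,1]<130);m[:100]=0;m[:,:280]=0;m[:,320:]=0;m[200:]=0
v,u=np.nonzero(m);print("orange0",u.min(),u.max(),v.min(),v.max(),len(u))
dots();sdots()
plan((480,-40,205),(541.5,186,150),(541.5,186,91),yaw=-16.4)
E
```

```text
orange 294 298 144 156 40
orange0 294 298 144 156 47
dot px 219.0 147.8 xy at z27..:  {30: [654.6, 164.1], 35: [653.2, 163.7], 39: [652.1, 163.3], 85: [639.8, 158.8], 90: [638.5, 158.3], 94: [637.4, 157.9]}
dot px 191.4 154.6 xy at z27..:  {30: [628.2, 265.5], 35: [626.9, 264.7], 39: [625.9, 264.1], 85: [614.3, 256.8], 90: [613.1, 256.0], 94: [612.1, 255.3]}
dot px 210.7 174.1 xy at z27..:  {30: [554.7, 192.6], 35: [553.7, 192.0], 39: [552.9, 191.6], 85: [543.3, 186.3], 90: [542.3, 185.7], 94: [541.4, 185.2]}
side px [209.9 202.8] 12 {30: [659.7, 21.1], 35: [657.6, 31.3], 39: [656.0, 39.5], 85: [636.8, 133.3], 90: [634.7, 143.5], 94: [633.0, 151.7]}
side px [239.1 211.9] 10 {30: [554.4, 72.9], 35: [553.0, 82.8], 39: [552.0, 90.6], 85: [539.7, 181.1], 90: [538.3, 190.9], 94: [537.3, 198.8]}
side px [211.3 219.2] 16 {30: [632.6, 136.1], 35: [630.7, 145.5], 39: [629.2, 153.0], 85: [611.8, 239.3], 90: [609.9, 248.7], 94: [608.4, 256.2]}
t42.4 pos [ 396.9 -342.   215.8] ori [179.8  -0.3  11.4] q6 121 open 59.6 gf 0.0 F [-1.6  0.4 -0.2]
roll 27.8
travel [  -5.6 -313.2   10.8] rows 7 each [ -0.8 -44.7   1.5]
travel [  -4.8 -234.2   55. ] rows 6 each [ -0.8 -39.    9.2]
travel [ 0.  0. 59.] rows 2 each [ 0.   0.  29.5]
```

The probe is seated at the same pixels as at the start. Returning the pucks now, pale first, with the same yaw.

Call:
apply_moves([
  {"travel":[20.4,-39.7,0],"roll":0,"jaw":70},
  {"travel":[20.4,-39.7,0],"roll":0,"jaw":70},
  {"travel":[20.4,-39.7,0],"roll":0,"jaw":70},
  {"travel":[20.4,-39.7,0],"roll":0,"jaw":70},
  {"travel":[20.4,-39.7,0],"roll":0,"jaw":70},
  {"travel":[20.4,-39.7,0],"roll":0,"jaw":70},
  {"travel":[20.4,-39.7,0],"roll":0,"jaw":70},
  {"travel":[17.5,-35,0],"roll":0,"jaw":70},
  {"travel":[17.5,-35,0],"roll":0,"jaw":70},
  {"travel":[17.5,-35,5],"roll":0,"jaw":70},
])

```text
clock: 43.4
tool_pos: [0.5115, 0.0743, 0.2074]
orientation: [-180.0, -0.0, 11.4]
force: [1.3, -1.1, 0.4]
opening: 0.0699
gripper_force: 0.0
```

Call:
apply_moves([
  {"travel":[17.5,-35,10],"roll":0,"jaw":70},
  {"travel":[17.5,-35,20],"roll":0,"jaw":70},
  {"travel":[17.5,-35,20],"roll":0,"jaw":70},
  {"travel":[0,0,0],"roll":0,"jaw":70},
  {"travel":[0,0,0],"roll":0,"jaw":70},
])

```text
clock: 43.9
tool_pos: [0.5414, 0.1862, 0.1558]
orientation: [179.9, 0.2, 11.4]
force: [-0.0, -0.3, -0.2]
opening: 0.0695
gripper_force: 0.0
```

```bash
python3 - <<'E'
from h import *
plan((541,186,130),(541,186,91))
sdots()
E
```

```text
t43.9 pos [541.4 186.2 155.8] ori [179.9   0.2  11.4] q6 63 open 69.5 gf 0.0 F [-0.  -0.3 -0.2]
roll -0.0
travel [-0.4  0.1 25.8] rows 1 each [-0.4  0.1 25.8]
travel [ 0.  0. 39.] rows 1 each [ 0.  0. 39.]
side px [209.7 202.8] 13 {30: [660.4, 21.4], 35: [658.3, 31.6], 39: [656.7, 39.7], 85: [637.4, 133.6], 90: [635.4, 143.8], 94: [633.7, 151.9]}
side px [239.3 211.6] 7 {30: [554.1, 70.5], 35: [552.8, 80.4], 39: [551.7, 88.2], 85: [539.4, 178.9], 90: [538.1, 188.7], 94: [537.0, 196.6]}
side px [211.3 219.2] 16 {30: [632.6, 136.1], 35: [630.7, 145.5], 39: [629.2, 153.0], 85: [611.8, 239.3], 90: [609.9, 248.7], 94: [608.4, 256.2]}
```

Call:
apply_moves([
  {"travel":[0,0,30],"roll":0,"jaw":70},
  {"travel":[0,0,25],"roll":0,"jaw":70},
  {"travel":[0,0,9.5],"roll":0,"jaw":70},
  {"travel":[0,0,0],"roll":0,"jaw":40},
  {"travel":[0,0,0],"roll":0,"jaw":40},
  {"travel":[0,0,0],"roll":0,"jaw":40},
  {"travel":[0,0,0],"roll":0,"jaw":40},
  {"travel":[0,0,0],"roll":0,"jaw":40},
])

```text
clock: 44.75
tool_pos: [0.543, 0.1862, 0.0946]
orientation: [-180.0, -0.1, 11.4]
force: [0.1, -1.3, 7.1]
opening: 0.0503
gripper_force: 30.1
```

Call:
apply_moves([
  {"travel":[0,0,-10],"roll":0,"jaw":40},
  {"travel":[0,0,-25],"roll":0,"jaw":40},
  {"travel":[-40,-5,-10],"roll":0,"jaw":40},
  {"travel":[-40,-5,0],"roll":0,"jaw":40},
  {"travel":[-42,-5,0],"roll":0,"jaw":40},
  {"travel":[0,0,35],"roll":0,"jaw":40},
  {"travel":[0,0,35],"roll":0,"jaw":40},
  {"travel":[0,0,15],"roll":0,"jaw":40},
  {"travel":[0,0,0],"roll":0,"jaw":40},
])

```text
clock: 45.65
tool_pos: [0.4184, 0.1756, 0.0519]
orientation: [179.9, 0.2, 11.4]
force: [-0.8, -0.4, -0.7]
opening: 0.0502
gripper_force: 29.9
```

Call:
apply_moves([
  {"travel":[0,0,6],"roll":0,"jaw":40},
  {"travel":[0,0,4],"roll":0,"jaw":40},
  {"travel":[0,0,1.5],"roll":0,"jaw":40},
  {"travel":[0,0,0],"roll":0,"jaw":40},
])

```text
clock: 46.05
tool_pos: [0.4198, 0.1766, 0.0419]
orientation: [-180.0, -0.0, 11.4]
force: [-0.4, 0.7, -1.5]
opening: 0.0505
gripper_force: 29.9
```

Call:
apply_moves([
  {"travel":[0,0,1],"roll":0,"jaw":40},
  {"travel":[0,0,0.7],"roll":0,"jaw":40},
  {"travel":[0,0,0],"roll":0,"jaw":40},
  {"travel":[0,0,0],"roll":0,"jaw":70},
  {"travel":[0,0,0],"roll":0,"jaw":70},
  {"travel":[0,0,0],"roll":0,"jaw":70},
  {"travel":[0,0,-40],"roll":0,"jaw":70},
  {"travel":[0,0,-45],"roll":0,"jaw":70},
  {"travel":[0,0,-40],"roll":0,"jaw":70},
])

```text
clock: 46.95
tool_pos: [0.4196, 0.1764, 0.1669]
orientation: [180.0, -0.0, 11.4]
force: [1.1, 1.3, -0.7]
opening: 0.0698
gripper_force: 0.0
```

Call:
apply_moves([
  {"travel":[0,0,0],"roll":8.5,"jaw":70},
  {"travel":[0,0,0],"roll":8.5,"jaw":70},
  {"travel":[0,0,0],"roll":8.5,"jaw":70},
  {"travel":[0,0,0],"roll":8.5,"jaw":70},
  {"travel":[0,0,0],"roll":8.5,"jaw":70},
  {"travel":[0,0,0],"roll":8.5,"jaw":70},
  {"travel":[0,0,0],"roll":8.5,"jaw":70},
  {"travel":[0,0,0],"roll":8.5,"jaw":70},
  {"travel":[0,0,0],"roll":8.5,"jaw":70},
  {"travel":[0,0,0],"roll":8.5,"jaw":70},
])

```text
clock: 47.95
tool_pos: [0.4196, 0.1765, 0.165]
orientation: [180.0, 0.0, -74.0]
force: [-0.2, -0.5, -1.7]
opening: 0.0702
gripper_force: 0.0
```

```bash
python3 - <<'E'
from h import *
dots();sdots()
plan((635.5,158.5,155),(635.5,158.5,98))
E
```

```text
dot px 219.0 147.8 xy at z27..:  {30: [654.5, 164.1], 35: [653.2, 163.6], 39: [652.1, 163.2], 85: [639.8, 158.7], 90: [638.5, 158.2], 94: [637.4, 157.9]}
dot px 191.4 154.6 xy at z27..:  {30: [628.2, 265.6], 35: [626.9, 264.8], 39: [625.9, 264.1], 85: [614.3, 256.8], 90: [613.1, 256.0], 94: [612.1, 255.4]}
side px [209.7 202.8] 13 {30: [660.4, 21.4], 35: [658.3, 31.6], 39: [656.7, 39.7], 85: [637.4, 133.6], 90: [635.4, 143.8], 94: [633.7, 151.9]}
side px [211.3 219.2] 16 {30: [632.6, 136.1], 35: [630.7, 145.5], 39: [629.2, 153.0], 85: [611.8, 239.3], 90: [609.9, 248.7], 94: [608.4, 256.2]}
side px [280.5 229.5] 8 {30: [415.1, 169.8], 35: [414.7, 178.9], 39: [414.5, 186.3], 85: [411.2, 270.4], 90: [410.9, 279.5], 94: [410.6, 286.9]}
t48.0 pos [419.6 176.5 165. ] ori [180.    0.  -73.8] q6 -32 open 69.9 gf 0.0 F [ 0.1 -0.2 -0.3]
roll -0.0
travel [  77.6 -202.3   10. ] rows 5 each [ 15.5 -40.5   2. ]
travel [ 0.  0. 57.] rows 2 each [ 0.   0.  28.5]
```

Call:
apply_moves([
  {"travel":[15.5,-40.5,0],"roll":0,"jaw":70},
  {"travel":[15.5,-40.5,0],"roll":0,"jaw":70},
  {"travel":[15.5,-40.5,0],"roll":0,"jaw":70},
  {"travel":[15.5,-40.5,0],"roll":0,"jaw":70},
  {"travel":[15.5,-40.5,0],"roll":0,"jaw":70},
  {"travel":[0,0,0],"roll":0,"jaw":70},
  {"travel":[0,0,0],"roll":0,"jaw":70},
  {"travel":[0,0,20],"roll":0,"jaw":70},
  {"travel":[0,0,20],"roll":0,"jaw":70},
  {"travel":[0,0,0],"roll":0,"jaw":70},
])

```text
clock: 49.05
tool_pos: [0.6331, 0.1587, 0.1226]
orientation: [179.7, -0.0, -73.5]
force: [-0.5, -1.0, 0.3]
opening: 0.0703
gripper_force: 0.0
```

Call:
apply_moves([
  {"travel":[0,0,20],"roll":0,"jaw":70},
  {"travel":[0,0,7],"roll":0,"jaw":70},
  {"travel":[0,0,0],"roll":0,"jaw":70},
  {"travel":[0,0,0],"roll":0,"jaw":35},
  {"travel":[0,0,0],"roll":0,"jaw":35},
  {"travel":[0,0,0],"roll":0,"jaw":35},
  {"travel":[0,0,0],"roll":0,"jaw":35},
  {"travel":[0,0,0],"roll":0,"jaw":35},
])

```text
clock: 49.85
tool_pos: [0.6357, 0.1592, 0.0987]
orientation: [-180.0, -0.0, -73.6]
force: [-3.3, 0.3, 5.3]
opening: 0.0486
gripper_force: 30.0
```

Call:
apply_moves([
  {"travel":[0,0,-15],"roll":0,"jaw":35},
  {"travel":[0,0,-30],"roll":0,"jaw":35},
  {"travel":[0,0,0],"roll":0,"jaw":35},
  {"travel":[0,0,0],"roll":0,"jaw":35},
])

```text
clock: 50.25
tool_pos: [0.6363, 0.1596, 0.1445]
orientation: [-179.9, 0.0, -73.6]
force: [-0.1, 0.9, -1.9]
opening: 0.0484
gripper_force: 30.0
```

```bash
python3 - <<'E'
from h import *
plan((428,76,140),(428,76,50))
E
```

```text
t50.2 pos [636.3 159.6 144.5] ori [-179.9    0.   -73.6] q6 -15 open 48.4 gf 30.0 F [-0.1  0.9 -1.9]
roll -0.0
travel [ 21.5 223.4   4.5] rows 5 each [ 4.3 44.7  0.9]
travel [ 0.  0. 90.] rows 2 each [ 0.  0. 45.]
```

Call:
apply_moves([
  {"travel":[4.5,44.5,0],"roll":0,"jaw":35},
  {"travel":[4.5,44.5,0],"roll":0,"jaw":35},
  {"travel":[4.5,44.5,0],"roll":0,"jaw":35},
  {"travel":[4,44.5,0],"roll":0,"jaw":35},
  {"travel":[4,45,0],"roll":0,"jaw":35},
  {"travel":[0,0,0],"roll":0,"jaw":35},
  {"travel":[0,0,40],"roll":0,"jaw":35},
  {"travel":[0,0,40],"roll":0,"jaw":35},
  {"travel":[0,0,12],"roll":0,"jaw":35},
  {"travel":[0,0,0],"roll":0,"jaw":35},
])

```text
clock: 51.25
tool_pos: [0.4262, 0.0747, 0.049]
orientation: [179.7, -0.1, -73.7]
force: [0.3, -0.5, -1.3]
opening: 0.0486
gripper_force: 30.0
```

Call:
apply_moves([
  {"travel":[0,0,4],"roll":0,"jaw":35},
  {"travel":[0,0,3],"roll":0,"jaw":35},
  {"travel":[0,0,0],"roll":0,"jaw":35},
  {"travel":[0,0,0],"roll":0,"jaw":35},
])

```text
clock: 51.65
tool_pos: [0.4282, 0.076, 0.0445]
orientation: [-179.9, 0.0, -73.6]
force: [-0.8, -0.6, -1.1]
opening: 0.0481
gripper_force: 30.0
```

Call:
apply_moves([
  {"travel":[0,0,0.8],"roll":0,"jaw":35},
  {"travel":[0,0,0],"roll":0,"jaw":35},
  {"travel":[0,0,0],"roll":0,"jaw":72},
  {"travel":[0,0,0],"roll":0,"jaw":72},
  {"travel":[0,0,0],"roll":0,"jaw":72},
  {"travel":[0,0,-40],"roll":0,"jaw":72},
  {"travel":[0,0,-45],"roll":0,"jaw":70},
  {"travel":[0,0,-35],"roll":0,"jaw":70},
  {"travel":[0,0,0],"roll":0,"jaw":70},
])

```text
clock: 52.55
tool_pos: [0.4304, 0.0771, 0.1679]
orientation: [-179.5, 0.1, -73.6]
force: [0.8, 0.4, -0.6]
opening: 0.0699
gripper_force: 0.0
```

```bash
python3 - <<'E'
from h import *
dots();sdots()
plan((612.2,254.5,165),(612,254.5,95))
E
```

```text
dot px 191.4 154.6 xy at z27..:  {30: [628.2, 265.5], 35: [626.9, 264.7], 39: [625.9, 264.1], 85: [614.3, 256.7], 90: [613.0, 255.9], 94: [612.0, 255.3]}
side px [279.  211.5] 6 {30: [427.4, 50.0], 35: [427.0, 60.0], 39: [426.6, 68.0], 85: [422.6, 160.0], 90: [422.2, 170.0], 94: [421.8, 178.0]}
side px [211.3 219.2] 16 {30: [632.6, 136.1], 35: [630.7, 145.5], 39: [629.2, 153.0], 85: [611.8, 239.3], 90: [609.9, 248.7], 94: [608.4, 256.2]}
side px [280.5 229.8] 10 {30: [415.0, 171.7], 35: [414.6, 180.8], 39: [414.3, 188.1], 85: [411.1, 272.1], 90: [410.8, 281.3], 94: [410.5, 288.6]}
t52.6 pos [428.   76.  163.8] ori [-1.799e+02  1.000e-01 -7.370e+01] q6 -20 open 69.5 gf 0.0 F [-0.6 -1.  -0.9]
roll -0.0
travel [-119.4 -227.    -1.2] rows 6 each [-19.9 -37.8  -0.2]
travel [-0.1  0.2 70. ] rows 2 each [-0.   0.1 35. ]
```

Call:
apply_moves([
  {"travel":[-20,-38,0],"roll":0,"jaw":70},
  {"travel":[-20,-38,0],"roll":0,"jaw":70},
  {"travel":[-20,-38,0],"roll":0,"jaw":70},
  {"travel":[-20,-38,0],"roll":0,"jaw":70},
  {"travel":[-20,-38,0],"roll":0,"jaw":70},
  {"travel":[-19.5,-37,0],"roll":0,"jaw":70},
  {"travel":[0,0,0],"roll":0,"jaw":70},
  {"travel":[0,0,0],"roll":0,"jaw":70},
  {"travel":[0,0,35],"roll":0,"jaw":70},
  {"travel":[0,0,0],"roll":0,"jaw":70},
])

```text
clock: 53.65
tool_pos: [0.6085, 0.2521, 0.1232]
orientation: [179.5, -0.1, -73.7]
force: [-1.2, -0.1, -0.4]
opening: 0.0698
gripper_force: 0.0
```

Call:
apply_moves([
  {"travel":[0,0,25],"roll":0,"jaw":70},
  {"travel":[0,0,8],"roll":0,"jaw":70},
  {"travel":[0,0,0],"roll":0,"jaw":70},
  {"travel":[0,0,0],"roll":0,"jaw":35},
  {"travel":[0,0,0],"roll":0,"jaw":35},
  {"travel":[0,0,0],"roll":0,"jaw":35},
  {"travel":[0,0,0],"roll":0,"jaw":35},
  {"travel":[0,0,0],"roll":0,"jaw":35},
])

```text
clock: 54.45
tool_pos: [0.6123, 0.2546, 0.0961]
orientation: [-179.9, 0.0, -73.6]
force: [-1.1, 0.1, 6.3]
opening: 0.0479
gripper_force: 30.0
```

Call:
apply_moves([
  {"travel":[0,0,-15],"roll":0,"jaw":35},
  {"travel":[0,0,-30],"roll":0,"jaw":35},
  {"travel":[0,0,0],"roll":0,"jaw":35},
  {"travel":[0,0,0],"roll":0,"jaw":35},
])

```text
clock: 54.85
tool_pos: [0.6123, 0.2547, 0.1416]
orientation: [-179.9, 0.1, -73.6]
force: [0.1, 0.1, -1.7]
opening: 0.0476
gripper_force: 30.0
```

```bash
python3 - <<'E'
from h import *
plan((414,273,140),(414,273,50))
E
```

```text
t54.9 pos [612.3 254.7 141.6] ori [-1.799e+02  1.000e-01 -7.360e+01] q6 -23 open 47.6 gf 30.0 F [ 0.1  0.1 -1.7]
roll -0.0
travel [-73.4 185.1   1.6] rows 5 each [-14.7  37.    0.3]
travel [ 0.  0. 90.] rows 2 each [ 0.  0. 45.]
```

Call:
apply_moves([
  {"travel":[-14.7,37,0],"roll":0,"jaw":35},
  {"travel":[-14.7,37,0],"roll":0,"jaw":35},
  {"travel":[-14.7,37,0],"roll":0,"jaw":35},
  {"travel":[-14.7,37,0],"roll":0,"jaw":35},
  {"travel":[-14.7,37,0],"roll":0,"jaw":35},
  {"travel":[0,0,0],"roll":0,"jaw":35},
  {"travel":[0,0,40],"roll":0,"jaw":35},
  {"travel":[0,0,40],"roll":0,"jaw":35},
  {"travel":[0,0,12],"roll":0,"jaw":35},
  {"travel":[0,0,0],"roll":0,"jaw":35},
])

```text
clock: 55.85
tool_pos: [0.4127, 0.2712, 0.0458]
orientation: [179.7, -0.2, -73.7]
force: [0.3, -0.7, -0.5]
opening: 0.0479
gripper_force: 30.0
```

Call:
apply_moves([
  {"travel":[0,0,4],"roll":0,"jaw":35},
  {"travel":[0,0,2.5],"roll":0,"jaw":35},
  {"travel":[0,0,0],"roll":0,"jaw":35},
  {"travel":[0,0,0],"roll":0,"jaw":35},
])

```text
clock: 56.25
tool_pos: [0.4141, 0.2731, 0.0423]
orientation: [-179.9, 0.0, -73.6]
force: [0.1, 0.3, -1.8]
opening: 0.0479
gripper_force: 30.0
```

Set it down, release, lift clear, and move away for a full check.

Call:
apply_moves([
  {"travel":[0,0,1],"roll":0,"jaw":35},
  {"travel":[0,0,0],"roll":0,"jaw":35},
  {"travel":[0,0,0],"roll":0,"jaw":72},
  {"travel":[0,0,0],"roll":0,"jaw":72},
  {"travel":[0,0,0],"roll":0,"jaw":72},
  {"travel":[0,0,-40],"roll":0,"jaw":72},
  {"travel":[0,0,-45],"roll":0,"jaw":70},
  {"travel":[0,0,-45],"roll":0,"jaw":70},
  {"travel":[40,0,-10],"roll":0,"jaw":70},
  {"travel":[40,0,0],"roll":0,"jaw":70},
])

```text
clock: 57.25
tool_pos: [0.4374, 0.1968, 0.1834]
orientation: [-179.7, 0.1, -73.5]
force: [1.4, -0.8, -0.8]
opening: 0.0696
gripper_force: 0.0
```

Call:
apply_moves([
  {"travel":[40,-8,0],"roll":0,"jaw":70},
  {"travel":[40,-8,0],"roll":0,"jaw":70},
  {"travel":[40,-8,0],"roll":0,"jaw":70},
  {"travel":[40,-8,0],"roll":0,"jaw":70},
  {"travel":[40,-5,0],"roll":0,"jaw":70},
  {"travel":[40,-5,0],"roll":0,"jaw":70},
  {"travel":[40,0,0],"roll":0,"jaw":70},
  {"travel":[40,0,0],"roll":0,"jaw":70},
  {"travel":[40,0,0],"roll":0,"jaw":70},
  {"travel":[0,0,0],"roll":0,"jaw":70},
])

```text
clock: 58.25
tool_pos: [0.5786, -0.1414, 0.18]
orientation: [179.9, -0.0, -73.8]
force: [-0.8, 0.8, 0.7]
opening: 0.0701
gripper_force: 0.0
```

```bash
python3 - <<'E'
from h import *
dots();sdots();plan((500,-150,230))
t=snap("top","top12")
# bystanders: compare with the first pictures
a=cv2.imread("pics/top0.png").astype(int)
for n,(x,y,w,h) in dict(stone=(158,145,18,15),marker=(130,225,45,13)).items():
    print(n,np.abs(t.astype(int)-a)[y:y+h,x:x+w].mean().round(1))
E
```

```text
dot px 214.2 210.7 xy at z27..:  {30: [419.9, 176.9], 35: [419.2, 176.4], 39: [418.7, 175.9], 85: [413.0, 171.1], 90: [412.3, 170.5], 94: [411.8, 170.1]}
dot px 187.1 218.8 xy at z27..:  {30: [390.0, 273.9], 35: [389.5, 273.0], 39: [389.0, 272.4], 85: [384.1, 264.8], 90: [383.6, 264.0], 94: [383.1, 263.3]}
side px [279.  211.5] 8 {30: [427.4, 50.0], 35: [427.0, 60.0], 39: [426.6, 68.0], 85: [422.6, 160.0], 90: [422.2, 170.0], 94: [421.8, 178.0]}
side px [280.5 229.8] 10 {30: [415.0, 171.7], 35: [414.6, 180.8], 39: [414.3, 188.1], 85: [411.1, 272.1], 90: [410.8, 281.3], 94: [410.5, 288.6]}
side px [288.9 245.3] 16 {30: [385.6, 258.9], 35: [385.4, 267.4], 39: [385.3, 274.2], 85: [384.1, 352.6], 90: [383.9, 361.1], 94: [383.8, 367.9]}
t58.4 pos [ 577.7 -138.6  180. ] ori [179.9   0.  -73.8] q6 11 open 70.3 gf 0.0 F [ 0.5  0.9 -1.2]
roll -0.0
travel [-10.8  77.8 -50. ] rows 3 each [ -3.6  25.9 -16.7]
stone 2.5
marker 2.7
```

Black was knocked about 24 mm toward the front and now overhangs the mat edge slightly, still upright. I'll fetch it and re-centre it.

```bash
python3 - <<'E'
from h import *
plan((390.5,272.5,150),(390.5,272.5,40))
E
```

```text
t58.4 pos [ 577.7 -137.7  180.3] ori [180.    0.  -73.7] q6 11 open 70.3 gf 0.0 F [0.  0.5 0.7]
roll -0.0
travel [-446.3   64.5   30.3] rows 11 each [-40.6   5.9   2.8]
travel [  0.   0. 110.] rows 3 each [ 0.   0.  36.7]
```

Call:
apply_moves([
  {"travel":[-44.6,6.5,0],"roll":0,"jaw":76},
  {"travel":[-44.6,6.5,0],"roll":0,"jaw":76},
  {"travel":[-44.6,6.5,0],"roll":0,"jaw":76},
  {"travel":[-44.6,6.5,0],"roll":0,"jaw":76},
  {"travel":[-44.6,6.5,0],"roll":0,"jaw":76},
  {"travel":[-44.6,6.5,0],"roll":0,"jaw":76},
  {"travel":[-44.6,6.5,0],"roll":0,"jaw":76},
  {"travel":[-44.6,6.5,0],"roll":0,"jaw":76},
  {"travel":[-44.6,6.5,0],"roll":0,"jaw":76},
  {"travel":[-44.6,6.5,0],"roll":0,"jaw":76},
])

```text
clock: 59.4
tool_pos: [0.388, 0.2743, 0.1812]
orientation: [-179.9, 0.1, -73.5]
force: [1.8, -0.0, 0.4]
opening: 0.0761
gripper_force: 0.0
```

```bash
python3 - <<'E'
from h import *
sdots()
plan((390.5,272.5,150),(390.5,272.5,41))
E
```

```text
side px [278.9 211.4] 13 {30: [427.7, 49.2], 35: [427.3, 59.2], 39: [426.9, 67.2], 85: [422.9, 159.3], 90: [422.4, 169.3], 94: [422.1, 177.3]}
side px [280.3 229.8] 11 {30: [415.6, 171.9], 35: [415.3, 181.0], 39: [415.0, 188.3], 85: [411.8, 272.3], 90: [411.4, 281.4], 94: [411.1, 288.8]}
side px [288.7 245.4] 7 {30: [386.2, 259.6], 35: [386.0, 268.2], 39: [385.9, 275.0], 85: [384.6, 353.2], 90: [384.5, 361.8], 94: [384.3, 368.6]}
t59.5 pos [387.  279.1 181.5] ori [-1.799e+02  1.000e-01 -7.340e+01] q6 -43 open 76.5 gf 0.0 F [-0.5  5.7  0.6]
roll -0.0
travel [ 7.3 -1.4 31.5] rows 1 each [ 7.3 -1.4 31.5]
travel [  0.   0. 109.] rows 3 each [ 0.   0.  36.3]
```

Call:
apply_moves([
  {"travel":[0,0,0],"roll":0,"jaw":76},
  {"travel":[0,0,20],"roll":0,"jaw":76},
  {"travel":[0,0,40],"roll":0,"jaw":76},
  {"travel":[0,0,20],"roll":0,"jaw":76},
  {"travel":[0,0,0],"roll":0,"jaw":76},
  {"travel":[0,0,0],"roll":0,"jaw":76},
])

```text
clock: 60.05
tool_pos: [0.3901, 0.2719, 0.1012]
orientation: [180.0, -0.0, -73.6]
force: [0.3, 0.4, 0.5]
opening: 0.076
gripper_force: 0.0
```

Call:
apply_moves([
  {"travel":[0,0,30],"roll":0,"jaw":76},
  {"travel":[0,0,25],"roll":0,"jaw":76},
  {"travel":[0,0,5],"roll":0,"jaw":76},
  {"travel":[0,0,0],"roll":0,"jaw":35},
  {"travel":[0,0,0],"roll":0,"jaw":35},
  {"travel":[0,0,0],"roll":0,"jaw":35},
  {"travel":[0,0,0],"roll":0,"jaw":35},
  {"travel":[0,0,0],"roll":0,"jaw":35},
  {"travel":[0,0,-15],"roll":0,"jaw":35},
  {"travel":[0,0,0],"roll":0,"jaw":35},
])

```text
clock: 61.05
tool_pos: [0.3907, 0.273, 0.0571]
orientation: [-179.9, 0.1, -73.6]
force: [-0.0, 0.2, -2.0]
opening: 0.0477
gripper_force: 30.0
```

Call:
apply_moves([
  {"travel":[3.3,-11,0],"roll":0,"jaw":35},
  {"travel":[3.2,-11,0],"roll":0,"jaw":35},
  {"travel":[0,0,0],"roll":0,"jaw":35},
  {"travel":[0,0,8],"roll":0,"jaw":35},
  {"travel":[0,0,5],"roll":0,"jaw":35},
  {"travel":[0,0,2],"roll":0,"jaw":35},
  {"travel":[0,0,0],"roll":0,"jaw":35},
  {"travel":[0,0,0],"roll":0,"jaw":35},
])

```text
clock: 61.85
tool_pos: [0.4126, 0.2714, 0.0414]
orientation: [180.0, -0.1, -73.6]
force: [-4.8, -3.6, 20.2]
opening: 0.048
gripper_force: 30.0
```

Call:
apply_moves([
  {"travel":[0,0,-0.8],"roll":0,"jaw":35},
  {"travel":[0,0,0],"roll":0,"jaw":76},
  {"travel":[0,0,0],"roll":0,"jaw":76},
  {"travel":[0,0,0],"roll":0,"jaw":76},
  {"travel":[0,0,-30],"roll":0,"jaw":76},
  {"travel":[0,0,-45],"roll":0,"jaw":76},
  {"travel":[0,0,-45],"roll":0,"jaw":76},
  {"travel":[40,0,-10],"roll":0,"jaw":76},
  {"travel":[40,-8,0],"roll":0,"jaw":76},
  {"travel":[40,-8,0],"roll":0,"jaw":76},
])

```text
clock: 62.85
tool_pos: [0.4625, 0.1607, 0.1722]
orientation: [-179.9, 0.1, -73.5]
force: [-0.0, -0.7, 0.4]
opening: 0.0765
gripper_force: 0.0
```

Call:
apply_moves([
  {"travel":[40,-8,0],"roll":0,"jaw":70},
  {"travel":[40,-8,0],"roll":0,"jaw":70},
  {"travel":[40,-5,0],"roll":0,"jaw":70},
  {"travel":[40,-5,0],"roll":0,"jaw":70},
  {"travel":[40,0,0],"roll":0,"jaw":70},
  {"travel":[40,0,0],"roll":0,"jaw":70},
  {"travel":[30,0,0],"roll":0,"jaw":70},
  {"travel":[0,0,0],"roll":0,"jaw":70},
  {"travel":[0,0,0],"roll":0,"jaw":70},
  {"travel":[0,0,0],"roll":0,"jaw":70},
])

```text
clock: 63.85
tool_pos: [0.5629, -0.0898, 0.1712]
orientation: [180.0, 0.0, -73.6]
force: [0.1, -0.2, 0.4]
opening: 0.0699
gripper_force: 0.0
```

```bash
python3 - <<'E'
from h import *
dots();sdots();plan()
E
```

```text
dot px 187.3 212.0 xy at z27..:  {30: [414.8, 273.9], 35: [414.2, 273.1], 39: [413.7, 272.4], 85: [408.1, 264.8], 90: [407.5, 264.0], 94: [407.0, 263.4]}
side px [279.  211.5] 6 {30: [427.4, 50.0], 35: [427.0, 60.0], 39: [426.6, 68.0], 85: [422.6, 160.0], 90: [422.2, 170.0], 94: [421.8, 178.0]}
side px [280.5 229.8] 10 {30: [415.0, 171.7], 35: [414.6, 180.8], 39: [414.3, 188.1], 85: [411.1, 272.1], 90: [410.8, 281.3], 94: [410.5, 288.6]}
side px [280.3 244.6] 18 {30: [410.2, 258.7], 35: [409.9, 267.2], 39: [409.6, 274.0], 85: [406.7, 352.3], 90: [406.4, 360.9], 94: [406.2, 367.7]}
t64.0 pos [563.  -89.4 171.5] ori [-180.     0.   -73.6] q6 6 open 69.8 gf 0.0 F [ 0.1 -0.1 -0.4]
roll -0.0
```

All three pucks stand on the mat, the probe is in its cradle and the arm is clear. Handing in.

```bash
python3 -c "
from plant import ctrl
print(ctrl.close_job())"
```

```text
the job is handed in; nothing more can be done
None
```

I handed the job in at 64 s with every step done. The carrier is fully seated on the studs, and pale, brown and black were probed in that order at about 5 N for at least half a second each. The probe is back in its cradle, and all three pucks are upright on the blue mat; black got knocked to the mat's edge after I set it down, so I moved it back. Camera checks showed the stone and pen unmoved, but I did not recheck the cup.

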